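# Index a spray stand by its star wheel and hang the next bracket

## Robot

A 6-joint arm with a two-finger parallel gripper is mounted at the origin on a cart in front of the work surface, level with it; the furniture and walls round the work are solid. World frame = base frame: x ahead of the robot, y to its left, z up, the work surface at z = 0. Lengths are in m, angles in degrees, forces in N, time in s.
With the tool pointing down it reaches from about 0.35 to 0.875 m from the base axis. Payload 4.2 kg.
Tool frame: the origin (TCP) lies on the front face of the gripper's body, between the roots of the fingers; the fingertips stand 70 mm ahead of it and the grasp point (between the pads) lies 51 mm ahead of it (r.nose_length is the distance from the TCP to the fingertips, in m); z points along the fingers, y is the direction in which the jaws open and shut (so a half turn about z gives the same grasp; the last joint's range is limited). The gripper opens to 87 mm and grips with 3 to 60 N. Pads are 19 mm wide; open, the fingers measure 117 mm over their backs; the gripper's body (75 mm by 190 mm) begins 51 mm behind the grasp point.
Start: joints at [-56.058, 22.042, 0.453, 0, -68.411, -14.817], TCP at [0.205, -0.59, 0.292] pointing down, gripper open.
Joint ranges: [-179.83, 179.83], [-69.29, 118.12], [-61.27, 80.66], [-181.25, 117.63], [-171.15, -9.14], [-177.46, 177.46]. Speed limits (degrees/s): [159.86, 159.86, 180, 180, 180, 180].

## Interface

Orientations are given as a 3x3 rotation matrix whose columns are the frame's x, y, z axes.
In Python, from station import telemetry, capture, order, r gives the robot as it stands.
- The arm moves only by the tool drive_tool, never from a script. Its argument "series" is a list of rows, each a list of 4 numbers: the shift along the tool's x, y, z as a fraction of full scale, then the turn about the tool's z as a fraction of full scale. In form: [[dx, dy, dz, turn], ...]. A call has 1 to 10 rows; each row is the pose to reach, as a shift and turn from the pose commanded when the call began, along the tool's axes at that moment; what a row does not reach only later rows make up. Full scale, the value 1, is 0.12 m for a shift and 2 rad for a turn. A row lasts 1/8 s, in which the tool goes at most 62.5 mm and 10.7 degrees, less where a joint would pass 70% of its speed; a pose out of reach is approached as far as the arm can. A call with a number of a shift or a turn outside -1 to 1 is refused whole. A call with a gripper value outside its range is refused whole. "fingers" is the finger opening in mm, from 0 to 87, set as the call begins (left out, the last holds). The fingers move at their own pace and stop on an object; the grip force is fixed at half the most. Time passes only in rows, so rows that repeat a pose let the fingers close. It gives the time, the measured TCP pose, the force and the opening at its end, in the units of the state.
- telemetry.sense(): the state, without advancing time (a new reading comes with each control period).
- capture(name): name is "scene" or "top" or "wrist"; returns a dict with "color" (400x640x3 uint8, blue, green, red), "fx", "fy", "cx", "cy" (pixels), "eye" and "attitude" of the camera in the world; the wrist camera has in their place "mount" (4x4, takes a point from camera to tool coordinates, whose origin is the TCP and whose axes are the flange's). Camera axes: x right, y up, looking along -z (the intrinsics and any distortion apply to the point x, -y, -z); pixel columns grow to the right and rows downward; lengths in m; the calibration is good to about 2 mm. A picture is of the moment at which its call begins: read the wrist's pose just before it. There is no depth.
- order.finish_job(): hands the job in, once; it reports no verdict.
The state is a dict: "time_s": time; "joints": joint angles; "joint_velocities": joint speeds; "effort": joint torques, N m; "tcp_pos": TCP position; "ee_rot": TCP orientation; "wrist_force": force on the tool from outside, world axes, zero at the start; "moment": the same for the moment, N m; "gripper_width": opening from 0.0 (shut) to 1.0 (fully open).
Only numpy, scipy, OpenCV 4.12 (cv2) and the standard library are available. Lean on these libraries where they do the work, as an engineer would, in place of code of your own. Each camera call takes 0.05 s, during which the arm holds its last target. There are 200 camera calls.

## Task

The brackets on the spray stand have just been primed and are still wet, so touch neither them nor the tree they hang on: push round the spokes of the star wheel below, spoke after spoke, until the empty hook points over the red mark on the front of the foot. Then take the bare steel bracket from the rubber mat and hang it by its eye in that hook, hanging free at the front and ready to be sprayed. Leave everything else where it is.

Things in the scene. Friction and masses are not known exactly. Their poses are not given: they have to be found in the camera images.
- stand: Grey round foot of the spray stand, radius 88 mm, fixed to the bench; origin at its centre on the bench, z up. A red mark on its rim towards its own -x (towards the robot or to the right of it) is the front. On the upright axis through the origin turn, together, the star wheel and the hook tree above it. A desk lamp left of the robot is in the way of an arm that works from that side.
- star_wheel (a joint): Angle of star wheel and tree relative to the foot, rad: at 0 or 2 pi (no stops, it counts on) the empty hook points over the red front mark; grows counter-clockwise seen from above. A friction brake of 0.25 N m (2.5 N at a spoke's end) keeps it where it is left. Six spokes every 60 degrees, half-way between the six hooks.
- spoke (a point): Centre of the 20 mm black ball on the spoke 30 degrees counter-clockwise (seen from above) from the empty hook, 112 mm from the axis, 111 mm above the bench. All six spokes are alike: straight level round bars 10 mm thick, radial, from the hub (radius 28 mm) to the ball; the next ones follow every 60 degrees.
- tree: The hook tree: steel column 16 mm thick with six wire hooks and a knob (top 332 mm above the bench), turning with the star wheel. Origin on the axis at bench height; its -x points along the empty hook, z up. All hook tips lie 108 mm from the axis, 300 mm above the bench.
- hook_seat (a point): Lowest point (centre of the 6 mm wire) of the one empty hook, 60 mm from the axis, 265 mm above the bench; the eye comes to rest there. From the column the wire runs outward and slightly down to here, then from 8 mm farther out it rises outward at 37 degrees to its tip (48 mm out from here, 35 mm up). -x points outward along the hook, z up.
- bracket: Bare steel bracket as a whole: strap 24 mm wide, 6 mm thick, 107 mm long over all, 0.07 to 0.13 kg, lying flat on the rubber mat, foot up. x along the strap towards the eye; z normal to it, out of the side the foot is bent to. At -x it ends in a foot bent up, 18 mm high. Origin: centre of the underside.
- strap (a point): Where to grasp the bare bracket: middle of the strap's width and thickness, 60 mm from the eye's centre, 24 mm from the foot's inner face. Axes as the bracket's: x towards the eye, z out of the side the foot is bent to (up at the start).
- eye (a point): Centre of the bare bracket's eye: ring of 34 mm outside, 20 mm hole diameter, 6 mm thick, hole axis along z, x from foot to eye. Once hung, this centre is about 7 mm under hook_seat and x points up.
- mat: Flat black rubber mat, 140 x 140 x 3 mm, fixed to the bench; the bare bracket lies on it at the start. Origin at the centre of its underside, z up.
- wet_1: Wet red-brown primed bracket 1, shaped as the bare one, hanging upright on the hook 60 degrees counter-clockwise (seen from above) from the empty one, able to swing a little. Origin at its hook's lowest point, 60 mm from the axis, 265 mm up; it is 34 mm wide, ends 168 mm above the bench, where its foot points outward to 75 mm from the axis.
- wet_2: Wet red-brown primed bracket 2, shaped as the bare one, hanging upright on the hook 120 degrees counter-clockwise (seen from above) from the empty one, able to swing a little. Origin at its hook's lowest point, 60 mm from the axis, 265 mm up; it is 34 mm wide, ends 168 mm above the bench, where its foot points outward to 75 mm from the axis.
- wet_3: Wet red-brown primed bracket 3, shaped as the bare one, hanging upright on the hook 180 degrees counter-clockwise (seen from above) from the empty one, able to swing a little. Origin at its hook's lowest point, 60 mm from the axis, 265 mm up; it is 34 mm wide, ends 168 mm above the bench, where its foot points outward to 75 mm from the axis.
- wet_4: Wet red-brown primed bracket 4, shaped as the bare one, hanging upright on the hook 240 degrees counter-clockwise (seen from above) from the empty one, able to swing a little. Origin at its hook's lowest point, 60 mm from the axis, 265 mm up; it is 34 mm wide, ends 168 mm above the bench, where its foot points outward to 75 mm from the axis.
- wet_5: Wet red-brown primed bracket 5, shaped as the bare one, hanging upright on the hook 300 degrees counter-clockwise (seen from above) from the empty one, able to swing a little. Origin at its hook's lowest point, 60 mm from the axis, 265 mm up; it is 34 mm wide, ends 168 mm above the bench, where its foot points outward to 75 mm from the axis.
- spray_bottle: Bystander: white and blue spray bottle, 107 x 136 x 292 mm, standing upright. Origin at the centre of its underside.
- paste_tin: Bystander: low round tin, diameter 68, height 36 mm. Origin at the centre of its underside.
- v_block: Bystander: grey steel V-block, 55 x 50 x 40 mm. Origin at the centre of its underside.
- screw_tin: Bystander: round tin, diameter 72, height 50 mm. Origin at the centre of its underside.
- oil_can: Bystander: brass-coloured oil can with a thin spout, foot diameter 62, 151 mm high. Origin at the centre of its underside.
- screwdriver: Bystander: screwdriver with red handle, 190 mm long, 26 mm high, lying flat. Origin at the centre of its underside.
- bolt: Bystander: bolt standing on its head, 54 mm high, 26 mm wide. Origin at the centre of its underside.
Things that resemble listed ones, but are neither listed nor needed, are in the scene too. Of the things that look like the bracket, the larger one is meant.

How it is judged:
By the outcome, as a careful person would: the job done as asked, in the order asked, and still so for the second after the job is handed in, with the robot touching nothing.
It also fails if it takes over 72 s, if anything falls off the work surface, if the arm or the gripper's body presses on something with over 40 N, if the wrist force passes 120 N, or if a joint passes its speed limit or range.

## Working session

There is one attempt and no reset: what is moved stays moved. The work goes in short steps, Python scripts to look and compute and a tool call to move; the robot and the scene stay as the last step left them, time stands still between calls to the robot, and variables do not carry over. Pictures are saved under pics/ and viewed, about 8 in all and at most 12, crops included, and the job is handed in when it is done.

Besides the shell and the picture viewer there is one more tool, called after "Emit:" as name([rows], argument=value, ...), one row to a line, values as JSON. drive_tool: Moves the arm, as the interface text tells. Shift numbers are shares of 0.12 m and turn numbers shares of 2 rad, none past 1 either way. Its arguments: {"type":"object","properties":{"series":{"type":"array","items":{"type":"array","items":{"type":"number","minimum":-1,"maximum":1}}},"fingers":{"type":"number"}},"required":["series"]}

```bash
ls; mkdir -p pics; python3 - <<'E'
from station import telemetry, capture, order, r
import cv2,numpy as np
s=telemetry.sense(); print({k:np.round(v,3).tolist() for k,v in s.items()})
for n in("scene","top"):
    c=capture(n); cv2.imwrite(f"pics/{n}0.png",c["color"]); print(n,{k:np.round(v,4).tolist() for k,v in c.items() if k!="color"})
c=capture("wrist");cv2.imwrite("pics/wrist0.png",c["color"]);print({k:np.round(v,4).tolist() for k,v in c.items() if k!="color"})
E
```

```text
pics
{'time_s': 0.0, 'joints': [-56.057, 22.091, 0.379, -0.028, -68.412, -14.815], 'joint_velocities': [0.021, 0.036, 0.026, 0.06, -0.001, -0.007], 'effort': [0.001, -39.067, 18.741, 4.22, 0.011, -0.0], 'tcp_pos': [0.205, -0.59, 0.291], 'ee_rot': [[-0.945, -0.328, -0.001], [-0.328, 0.945, 0.002], [0.0, 0.002, -1.0]], 'wrist_force': [-0.012, 0.259, 0.41], 'moment': [0.033, -0.002, 0.004], 'gripper_width': 1.002}
scene {'fx': 457.4623, 'fy': 457.4623, 'cx': 321.3748, 'cy': 199.5509, 'eye': [0.0078, -1.29, 0.7371], 'attitude': [[0.9072, 0.1525, -0.3922], [-0.42, 0.385, -0.8218], [0.0257, 0.9102, 0.4133]]}
top {'fx': 430.433, 'fy': 430.433, 'cx': 318.2723, 'cy': 204.2224, 'eye': [0.3216, -0.2211, 1.4046], 'attitude': [[-0.0168, 0.9839, -0.1779], [-0.9998, -0.0154, 0.0095], [0.0066, 0.178, 0.984]]}
{'fx': 326.5293, 'fy': 326.5293, 'cx': 326.7153, 'cy': 197.2108, 'mount': [[-0.0008, 0.9592, 0.2828, 0.0779], [1.0, 0.001, -0.0007, 0.0005], [-0.001, 0.2828, -0.9592, -0.0909], [0.0, 0.0, 0.0, 1.0]]}
```

View pics/scene0.png

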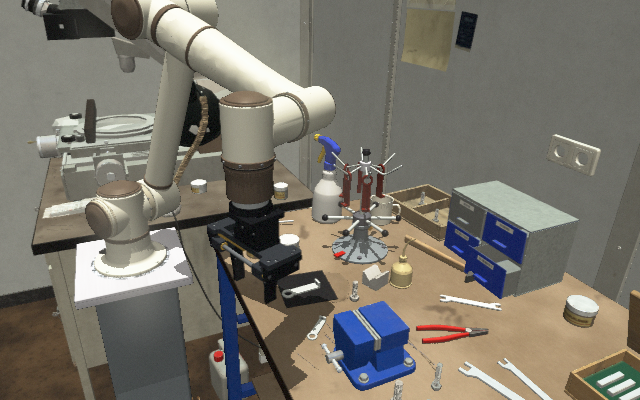

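View pics/top0.png

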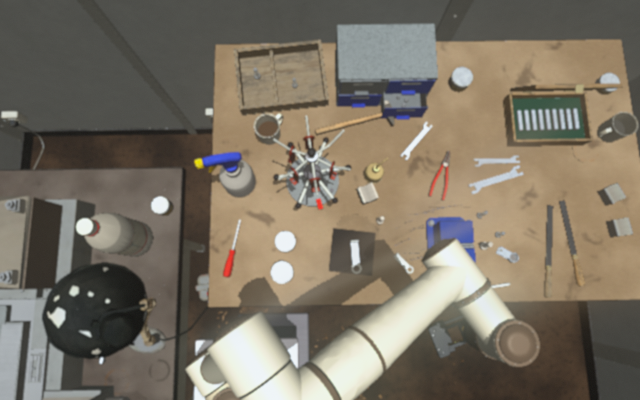

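The scene view shows the stand at about (362,245) and the mat with the bracket at about (303,288). In the top view, the hub is near (313,175), the red mark at (320,204) and the bracket at (354,254). I'll enlarge the top view next.

```bash
python3 - <<'E'
import cv2
a=cv2.imread("pics/top0.png")[115:285,260:420]
b=cv2.imread("pics/scene0.png")[130:305,270:420]
a=cv2.resize(a,None,fx=3.5,fy=3.5,interpolation=cv2.INTER_CUBIC)
cv2.imwrite("pics/c1.png",a)
cv2.imwrite("pics/c2.png",cv2.resize(b,None,fx=3.4,fy=3.4,interpolation=cv2.INTER_CUBIC))
E
```

```text
(no output)
```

View pics/c1.png

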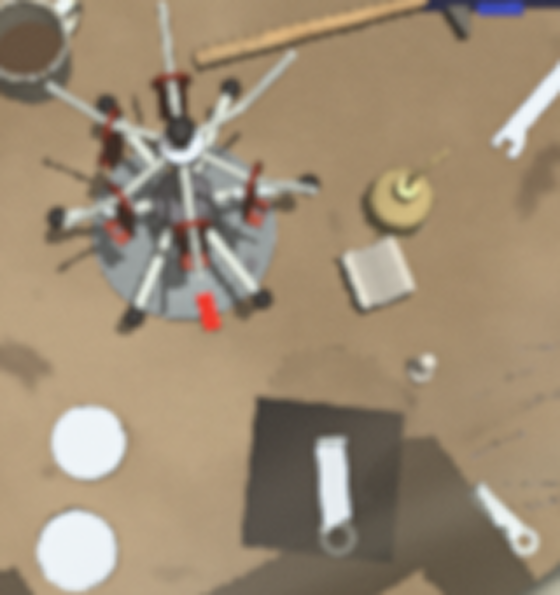

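View pics/c2.png

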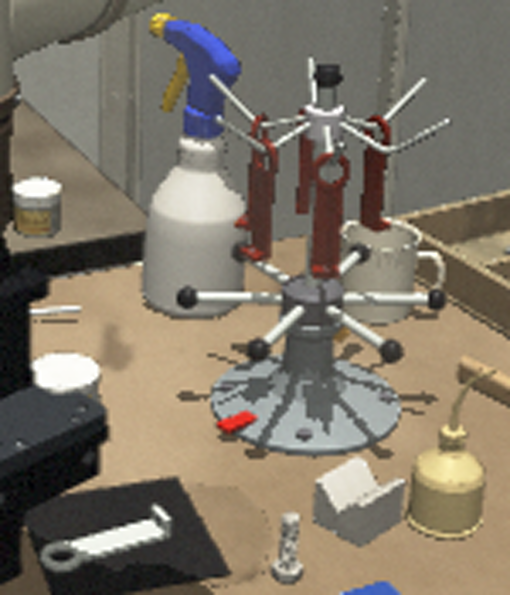

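The top crop shows spoke balls at about (107,104), (231,89), (309,185), (262,298), (133,317) and (58,217). The empty hook points up and right, with its tip at (293,53). The red mark is at (208,311), and the bracket has its eye at (338,538) and foot at (331,440). The scene crop agrees: the empty hook is at right, tip (448,122).

```bash
cat > h.py <<'E'
import numpy as np
from scipy.optimize import least_squares
from station import telemetry, capture
CAM={}
def cam(c, s=None):
    if "eye" in c: E,A=np.array(c["eye"]),np.array(c["attitude"])
    else:
        M=np.array(c["mount"]);R=np.array(s["ee_rot"]);E=R@M[:3,3]+s["tcp_pos"];A=R@M[:3,:3]
    return c["fx"],c["fy"],c["cx"],c["cy"],E,A
def ray(k,p,z):
    fx,fy,cx,cy,E,A=k
    d=A@np.array([(p[0]-cx)/fx,-(p[1]-cy)/fy,-1]); return E+d*(z-E[2])/d[2]
def proj(k,P):
    fx,fy,cx,cy,E,A=k
    q=A.T@(np.array(P)-E); return np.array([cx+fx*q[0]/-q[2],cy-fy*q[1]/-q[2]])
E
python3 - <<'E'
from h import *
k=cam(capture("top")); ks=cam(capture("scene"))
f=lambda u:(u[0]/3.5+260,u[1]/3.5+115)
g=lambda u:(u[0]/3.4+270,u[1]/3.4+130)
B=np.array([ray(k,f(u),.111) for u in[(107,104),(231,89),(309,185),(262,298),(133,317),(58,217)]])
def model(p): return np.array([[p[0]+.112*np.cos(p[2]-i*np.pi/3),p[1]+.112*np.sin(p[2]-i*np.pi/3)] for i in range(6)])
o=least_squares(lambda p:(model(p)-B[:,:2]).ravel(),[B[:,0].mean(),B[:,1].mean(),.6])
print("axis",o.x[:2],"spokes deg",np.degrees(o.x[2])-60*np.arange(6),"res",np.abs(o.fun).max())
ax=o.x[:2]
print("balls",B.round(3).tolist())
t=ray(k,f((293,53)),.3)[:2]-ax; print("tip",np.hypot(*t),np.degrees(np.arctan2(t[1],t[0])))
for z in(.005,.012):
    m=ray(k,f((208,311)),z)[:2]-ax; print("mark",np.hypot(*m),np.degrees(np.arctan2(m[1],m[0])))
for z in(.005,.012):
    m=ray(ks,g((237,421)),z)[:2]-ax; print("mark scene",np.hypot(*m),np.degrees(np.arctan2(m[1],m[0])))
print("axis scene ",[ (ray(ks,g(u),.111)).round(3).tolist() for u in [(187,297),(436,298),(258,349),(391,350)]])
print("eye",ray(k,f((338,538)),.006),ray(ks,g((60,555)),.006)); print("foot",ray(k,f((331,440)),.02),ray(ks,g((160,515)),.02))
for n,u in dict(tin1=(88,442),tin2=(77,550),vb=(378,273),oil=(400,198),bolt=(420,368)).items(): print(n,ray(k,f(u),.03).round(3))
print("bottle",ray(k,(237,178),.2).round(3))
E
```

```text
axis [ 0.65600003 -0.21705746] spokes deg [  36.69872702  -23.30127298  -83.30127298 -143.30127298 -203.30127298
 -263.30127298] res 0.0011845302028850035
balls [[0.746, -0.15, 0.111], [0.759, -0.261, 0.111], [0.669, -0.329, 0.111], [0.567, -0.285, 0.111], [0.552, -0.172, 0.111], [0.643, -0.106, 0.111]]
tip 0.10946401995359904 -52.29292754736152
mark 0.0829795474107848 -165.0685233974245
mark 0.08418668540897778 -165.34856541821637
mark scene 0.07081451330227324 -176.3777667077727
mark scene 0.07759853767777126 -169.08733453504738
axis scene  [[0.557, -0.168, 0.111], [0.766, -0.254, 0.111], [0.571, -0.279, 0.111], [0.675, -0.323, 0.111]]
eye [ 0.3617534  -0.35423559  0.006     ] [ 0.36514312 -0.34947949  0.006     ]
foot [ 0.45066916 -0.34937037  0.02      ] [ 0.45095252 -0.34866561  0.02      ]
tin1 [ 0.451 -0.127  0.03 ]
tin2 [ 0.354 -0.116  0.03 ]
vb [ 0.605 -0.397  0.03 ]
oil [ 0.677 -0.421  0.03 ]
bolt [ 0.515 -0.433  0.03 ]
bottle [ 0.62  -0.001  0.2  ]
```

Axis is about (0.656,-0.217). The empty hook points at about -53° and the mark is at about -166°, so the wheel has to turn about 113° clockwise. My plan is to straddle spoke balls on the robot side, working between -143° and -200°. First I move to a viewpoint just outside the wheel.

Emit:
drive_tool([
  [-0.3, 0.12, 0, 0],
  [-0.6, 0.24, 0, 0],
  [-0.92, 0.37, 0, 0],
], fingers=36)

```text
time_s: 0.62
tcp_pos: [0.2952, -0.5116, 0.2921]
ee_rot: [[-0.945, -0.327, -0.0], [-0.327, 0.945, 0.0], [0.0, 0.0, -1.0]]
wrist_force: [-0.1, -0.7, -0.2]
gripper_width: 0.743
```

Emit:
drive_tool([
  [-0.3, 0.12, 0, 0],
  [-0.6, 0.24, 0, 0],
  [-0.92, 0.37, 0, 0],
])

```text
time_s: 1.0
tcp_pos: [0.3851, -0.4333, 0.2922]
ee_rot: [[-0.945, -0.327, 0.0], [-0.327, 0.945, 0.0], [-0.0, 0.0, -1.0]]
wrist_force: [-0.1, -0.9, 1.1]
gripper_width: 0.442
```

Emit:
drive_tool([
  [-0.3, 0.12, 0, 0],
  [-0.6, 0.24, 0, -0.08],
  [-0.92, 0.37, 0, -0.157],
  [-0.92, 0.37, 0, -0.157],
  [-0.92, 0.37, 0, -0.157],
])

```text
time_s: 1.62
tcp_pos: [0.4738, -0.3561, 0.292]
ee_rot: [[-0.798, -0.603, -0.001], [-0.603, 0.798, 0.0], [0.0, 0.001, -1.0]]
wrist_force: [0.3, -0.4, -0.3]
gripper_width: 0.414
```

```bash
python3 - <<'E'
from h import *
import cv2
s=telemetry.sense(); c=capture("wrist"); print(s["time_s"],np.round(s["tcp_pos"],4),np.round(s["ee_rot"],3).tolist(),s["joints"])
cv2.imwrite("pics/w1.png",c["color"])
np.savez("w1.npz",p=s["tcp_pos"],R=s["ee_rot"])
E
```

```text
1.625 [ 0.4738 -0.3561  0.292 ] [[-0.798, -0.603, -0.001], [-0.603, 0.798, 0.0], [0.0, 0.001, -1.0]] [-2.12866899e+01  1.89270470e+01 -4.27169508e+00  1.22113671e-03
 -6.68414680e+01 -3.16365627e+01]
```

View pics/w1.png

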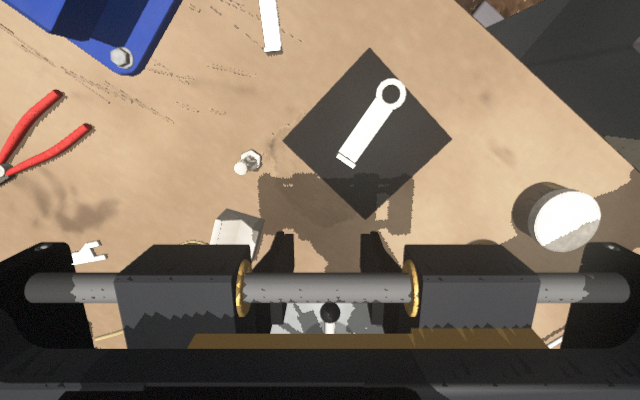

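The wrist view shows the bracket with its eye at (391,93) and foot at (345,158). The front spoke ball is at (330,313), between the fingers.

```bash
python3 - <<'E'
from h import *
d=np.load("w1.npz"); k=cam(capture("wrist"),dict(tcp_pos=d["p"],ee_rot=d["R"]))
print("ball",ray(k,(330,313),.111))
e=ray(k,(391,93),.007);f=ray(k,(345,158),.02);print("eye",e,"foot top",f,"dir",np.degrees(np.arctan2(*(e-f)[[1,0]])))
R=d["R"]
for A in ([.656,-.217],[.658,-.215]):
    for rr in(.165,.12):
        t=np.array([A[0]+rr*np.cos(np.radians(-143.3)),A[1]+rr*np.sin(np.radians(-143.3)),.172])
        print(A,rr,(R.T@(t-d["p"])/.12).round(3))
# arc: rows relative to pose x-out at th0, radius r, clockwise by a
def arc(r,a):
    a=np.radians(a); # local: x outward, z down => y local = ccw? 
    return [-(r*(1-np.cos(a)))/.12, r*np.sin(a)/.12, a/2]
for a in range(6,61,6): print(a,np.round(arc(.12,a),3))
print("ydir",R[:,1])
E
```

```text
ball [ 0.56682152 -0.280904    0.111     ]
eye [ 0.36202022 -0.35082031  0.007     ] foot top [ 0.44777428 -0.34888914  0.02      ] dir -178.70992577174738
[0.656, -0.217] 0.165 [-0.536  0.018  1.   ]
[0.656, -0.217] 0.12 [-0.911  0.016  1.   ]
[0.658, -0.215] 0.165 [-0.559  0.021  1.   ]
[0.658, -0.215] 0.12 [-0.934  0.019  1.   ]
6 [-0.005  0.105  0.052]
12 [-0.022  0.208  0.105]
18 [-0.049  0.309  0.157]
24 [-0.086  0.407  0.209]
30 [-0.134  0.5    0.262]
36 [-0.191  0.588  0.314]
42 [-0.257  0.669  0.367]
48 [-0.331  0.743  0.419]
54 [-0.412  0.809  0.471]
60 [-0.5    0.866  0.524]
ydir [-6.02890750e-01  7.97823539e-01  5.87229529e-04]
```

Emit:
drive_tool([
  [0, 0, 0.3, 0],
  [0, 0, 0.65, 0],
  [0, 0.018, 1, 0],
  [-0.3, 0.018, 1, 0],
  [-0.6, 0.018, 1, 0],
  [-0.8, 0.018, 1, 0],
  [-0.92, 0.018, 1, 0],
  [-0.92, 0.018, 1, 0],
])

```text
time_s: 2.72
tcp_pos: [0.561, -0.2876, 0.1722]
ee_rot: [[-0.797, -0.604, -0.0], [-0.604, 0.797, 0.0], [0.0, 0.0, -1.0]]
wrist_force: [-0.9, -0.1, -0.8]
gripper_width: 0.411
```

Emit:
drive_tool([
  [0, 0, 0, 0],
  [0, 0, 0, 0],
], fingers=25)

```text
time_s: 2.98
tcp_pos: [0.5601, -0.2883, 0.1724]
ee_rot: [[-0.798, -0.603, -0.0], [-0.603, 0.798, 0.0], [0.0, 0.0, -1.0]]
wrist_force: [-0.4, 0.3, -0.4]
gripper_width: 0.308
```

```bash
python3 - <<'E'
from h import *
import cv2
s=telemetry.sense(); c=capture("scene"); w=capture("wrist"); print(np.round(s["tcp_pos"],4),s["wrist_force"],s["gripper_width"]*87)
a=cv2.resize(c["color"][120:300,260:430],None,fx=3,fy=3,interpolation=cv2.INTER_CUBIC)
b=w["color"][230:350,240:420]
b=cv2.resize(b,None,fx=1.4,fy=1.4)
o=np.zeros((540,510+b.shape[1],3),np.uint8);o[:,:510]=a;o[:b.shape[0],510:]=b
cv2.imwrite("pics/s2.png",o)
E
```

```text
[ 0.5601 -0.2883  0.1724] [-0.43694134  0.31859176 -0.3992588 ] 26.830806378027578
```

View pics/s2.png

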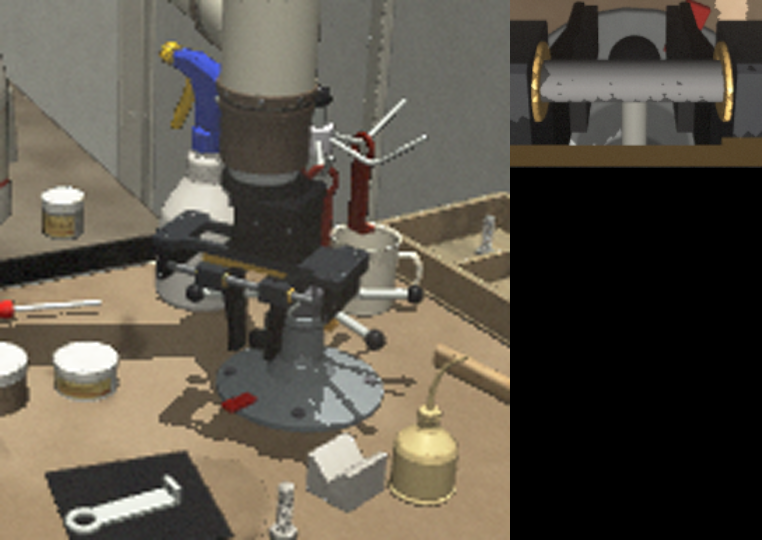

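The ball sits between the fingers with the body clear of the hooks. Now I swing it clockwise along the arc.

Emit:
drive_tool([
  [-0.001, 0.035, 0, 0.017],
  [-0.003, 0.087, 0, 0.044],
  [-0.011, 0.156, 0, 0.079],
  [-0.022, 0.208, 0, 0.105],
  [-0.034, 0.259, 0, 0.131],
  [-0.049, 0.309, 0, 0.157],
  [-0.067, 0.358, 0, 0.183],
  [-0.086, 0.407, 0, 0.209],
  [-0.109, 0.454, 0, 0.236],
  [-0.134, 0.5, 0, 0.262],
])

```text
time_s: 4.32
tcp_pos: [0.537, -0.2309, 0.1724]
ee_rot: [[-0.993, -0.121, -0.0], [-0.121, 0.993, -0.001], [0.0, -0.001, -1.0]]
wrist_force: [-0.4, -3.3, -0.2]
gripper_width: 0.286
```

Emit:
drive_tool([
  [-0.002, 0.07, 0, 0.035],
  [-0.009, 0.13, 0, 0.066],
  [-0.022, 0.208, 0, 0.105],
  [-0.041, 0.282, 0, 0.144],
  [-0.06, 0.342, 0, 0.175],
  [-0.086, 0.407, 0, 0.209],
  [-0.101, 0.438, 0, 0.227],
  [-0.101, 0.438, 0, 0.227],
])

```text
time_s: 5.32
tcp_pos: [0.5422, -0.1768, 0.1722]
ee_rot: [[-0.946, 0.324, -0.001], [0.324, 0.946, 0.0], [0.001, -0.0, -1.0]]
wrist_force: [-1.9, -0.2, 1.1]
gripper_width: 0.289
```

Emit:
drive_tool([
  [0, -0.005, 0, 0],
  [0, -0.008, 0, 0],
  [0, -0.008, 0, 0],
], fingers=36)

```text
time_s: 5.7
tcp_pos: [0.5428, -0.1775, 0.1723]
ee_rot: [[-0.946, 0.324, 0.001], [0.324, 0.946, 0.0], [-0.0, 0.0, -1.0]]
wrist_force: [-0.3, 0.3, 0.3]
gripper_width: 0.407
```

Emit:
drive_tool([
  [0.15, 0, 0, 0],
  [0.4, 0, 0, 0],
  [0.7, 0, 0, 0],
  [0.9, 0, 0, 0],
  [0.9, 0, 0, 0],
])

```text
time_s: 6.32
tcp_pos: [0.4392, -0.1422, 0.1726]
ee_rot: [[-0.946, 0.324, 0.0], [0.324, 0.946, 0.0], [0.0, 0.0, -1.0]]
wrist_force: [0.8, 0.2, -1.0]
gripper_width: 0.413
```

```bash
python3 - <<'E'
from h import *
import cv2
s=telemetry.sense(); c=capture("top"); c2=capture("scene"); print(np.round(s["tcp_pos"],4),s["joints"])
a=cv2.resize(c["color"][120:220,250:370],None,fx=4,fy=4,interpolation=cv2.INTER_CUBIC)
b=cv2.resize(c2["color"][140:270,310:415],None,fx=3,fy=3,interpolation=cv2.INTER_CUBIC)
o=np.zeros((400,795,3),np.uint8);o[:,:480]=a;o[:390,480:]=b
cv2.imwrite("pics/s3.png",o)
E
```

```text
[ 0.4392 -0.1422  0.1726] [ 2.30748085e+00  1.39475495e+01 -3.12886135e+01 -1.37862649e-02
 -4.47618608e+01 -1.11177148e+02]
```

View pics/s3.png

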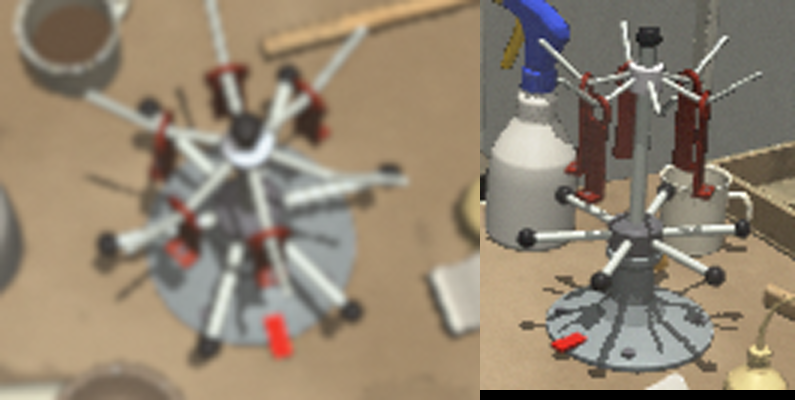

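The top crop shows the red mark at (278,336), and the empty hook now points right, with its tip at (405,180). The balls are at (290,76), (390,173), (350,311), (207,345), (108,244) and (150,107). I'll fit both views together.

```bash
cat > fit.py <<'E'
from h import *
def fit(top,sc,mt,ms,th0):
    kt=cam(capture("top"));ks=cam(capture("scene"))
    def res(p,full=False):
        x,y,th,ma,mr,mz=p[:6]; o=[]
        P=[(x+.112*np.cos(th-i*np.pi/3),y+.112*np.sin(th-i*np.pi/3),.111) for i in range(6)]
        ot,os=p[6:8],p[8:10]
        for i,u in top.items(): o+=list(proj(kt,P[i])+ot-u)
        for i,u in sc.items(): o+=list(proj(ks,P[i])+os-u)
        M=(x+mr*np.cos(ma),y+mr*np.sin(ma),mz)
        o+=list(proj(kt,M)+ot-mt)+list(proj(ks,M)+os-ms)
        o+=list(np.array(p[6:10])/1.)+[(mr-.083)/.003,(mz-.012)/.006]
        return np.array(o)
    s=least_squares(res,[.657,-.216,np.radians(th0),np.radians(-166),.083,.012,0,0,0,0],x_scale=[.01,.01,.1,.1,.01,.01,1,1,1,1])
    p=s.x; print("axis",p[:2].round(4),"spoke0",np.degrees(p[2]).round(2),"mark",np.degrees(p[3]).round(2),p[4:6].round(4),"off",p[6:].round(2),"rms",np.sqrt(np.mean(s.fun**2)).round(2))
    n=int(2*len(top));print(np.round(s.fun,1))
    return p
E
python3 - <<'E'
from fit import *
f=lambda x,y:np.array([x/4+250-.0,y/4+120]); g=lambda x,y:np.array([(x-480)/3+310,y/3+140])
# i ordering cw from spoke0 ~ -17
top={0:f(290,76),1:f(390,173),2:f(350,311),3:f(207,345),4:f(108,244),5:f(150,107)}
sc={1:g(743,229),2:g(715,275),3:g(600,281),4:g(527,237),5:g(565,194),0:g(671,192)}
fit(top,sc,f(278,336),g(569,342),-37)
E
```

```text
axis [ 0.6702 -0.2129] spoke0 5.53 mark -166.06 [0.0852 0.0116] off [ 1.18  3.61 -2.1   0.34] rms 9.6
[-14.2  -1.7  -6.5 -12.3   7.9 -12.1  14.5   0.6   5.8  11.5  -8.2  10.8
  -0.8  10.4 -22.2   3.6 -18.6  -8.3   4.7 -10.   21.   -2.4  17.6   6.3
  -0.4  -0.4   0.4   0.1   1.2   3.6  -2.1   0.3   0.7  -0.1]
```

```bash
python3 - <<'E'
from h import *
kt=cam(capture("top"));ks=cam(capture("scene"))
f=lambda x,y:np.array([x/4+250-.0,y/4+120]); g=lambda x,y:np.array([(x-480)/3+310,y/3+140])
for fn,k,L in((f,kt,[(290,76),(390,173),(350,311),(207,345),(108,244),(150,107)]),(g,ks,[(743,229),(715,275),(600,281),(527,237),(565,194),(671,192)])):
    for u in L:
        q=ray(k,fn(*u),.111)[:2]-[.657,-.2155]; print(u,np.hypot(*q).round(4),np.degrees(np.arctan2(q[1],q[0])).round(1))
E
```

```text
(290, 76) 0.112 -18.1
(390, 173) 0.1142 -76.6
(350, 311) 0.1129 -136.8
(207, 345) 0.1118 163.1
(108, 244) 0.1112 103.9
(150, 107) 0.1117 42.3
(743, 229) 0.1161 -15.3
(715, 275) 0.1092 -73.6
(600, 281) 0.1071 -136.7
(527, 237) 0.1091 160.6
(565, 194) 0.1157 100.4
(671, 192) 0.1168 40.3
```

```bash
python3 - <<'E'
from fit import *
f=lambda x,y:np.array([x/4+250-.0,y/4+120]); g=lambda x,y:np.array([(x-480)/3+310,y/3+140])
top={0:f(290,76),1:f(390,173),2:f(350,311),3:f(207,345),4:f(108,244),5:f(150,107)}
sc={0:g(743,229),1:g(715,275),2:g(600,281),3:g(527,237),4:g(565,194),5:g(671,192)}
p=fit(top,sc,f(278,336),g(569,342),-17)
# approach spoke 2 from current TCP: yaw=th
s=telemetry.sense();P=np.array(s["tcp_pos"]);R=np.array(s["ee_rot"]);print(P,R[:2,0],R[:2,1])
th=p[2]-2*np.pi/3
for rr in(.2,.12): print("th",np.degrees(th),rr,(R.T@(np.array([p[0]+rr*np.cos(th),p[1]+rr*np.sin(th),.172])-P)/.12).round(3))
yaw=np.arctan2(R[1,0],R[0,0]); print("turn",((yaw-th)%(2*np.pi)-2*np.pi)/2, (yaw-th)/2)
E
```

```text
axis [ 0.6582 -0.2165] spoke0 -17.23 mark -165.81 [0.0844 0.0125] off [ 0.14  0.4   0.37 -0.65] rms 0.33
[-0.1 -0.1 -0.2  0.6  0.  -0.   0.2 -0.   0.  -0.6  0.1  0.2 -0.   0.
 -0.   0.5  0.   0.1  0.1  0.1  0.4  0.2 -1.1 -0.3 -0.3 -0.3  0.2  0.1
  0.1  0.4  0.4 -0.6  0.5  0.1]
[ 0.44094809 -0.14258795  0.1720571 ] [-0.94591922  0.32440222] [0.32440221 0.94591923]
th -137.22561630090763 0.2 [-1.122 -1.462  0.   ]
th -137.22561630090763 0.12 [-1.439 -0.875  0.   ]
turn -0.5384667717011107 2.6031258818886824
```

Emit:
drive_tool([
  [-0.05, -0.2, 0, -0.07],
  [-0.1, -0.4, 0, -0.15],
  [-0.2, -0.6, 0, -0.23],
  [-0.3, -0.73, 0, -0.3],
  [-0.3, -0.73, 0, -0.3],
  [-0.3, -0.73, 0, -0.3],
])

```text
time_s: 7.48
tcp_pos: [0.4458, -0.2367, 0.1719]
ee_rot: [[-0.964, -0.265, -0.001], [-0.265, 0.964, 0.0], [0.001, 0.001, -1.0]]
wrist_force: [0.2, -0.2, 0.0]
gripper_width: 0.414
```

```bash
cat > to.py <<'E'
import sys
from h import *
def to(T,yawdeg=None):
    s=telemetry.sense();P=np.array(s["tcp_pos"]);R=np.array(s["ee_rot"]);yaw=np.degrees(np.arctan2(R[1,0],R[0,0]))
    print("t",s["time_s"],"P",P.round(4),"yaw",round(yaw,2),"shift",(R.T@(np.array(T)-P)/.12).round(3),"turn",None if yawdeg is None else round(np.radians(yaw-yawdeg)/2,3))
AX=np.array([.6582,-.2165])
def pol(r,a,z): return [AX[0]+r*np.cos(np.radians(a)),AX[1]+r*np.sin(np.radians(a)),z]
E
python3 -c "
from to import *
to(pol(.2,-137.2,.172),-137.2);to(pol(.121,-137.2,.172),-137.2)"
```

```text
t 7.475 P [ 0.4458 -0.2367  0.1719] yaw -164.65 shift [-0.272 -1.074 -0.002] turn -0.24
t 7.475 P [ 0.4458 -0.2367  0.1719] yaw -164.65 shift [-0.857 -0.771 -0.002] turn -0.24
```

Emit:
drive_tool([
  [0, -0.25, 0, -0.06],
  [-0.05, -0.5, 0, -0.12],
  [-0.15, -0.75, 0, -0.18],
  [-0.3, -0.95, 0, -0.24],
  [-0.43, -0.993, 0, -0.24],
  [-0.57, -0.92, 0, -0.24],
  [-0.71, -0.847, 0, -0.24],
  [-0.857, -0.771, 0, -0.24],
  [-0.857, -0.771, 0, -0.24],
  [-0.857, -0.771, 0, -0.24],
])

```text
time_s: 8.72
tcp_pos: [0.5698, -0.2983, 0.1723]
ee_rot: [[-0.732, -0.682, -0.0], [-0.682, 0.732, 0.0], [0.0, 0.0, -1.0]]
wrist_force: [-0.5, 0.5, 0.2]
gripper_width: 0.413
```

Emit:
drive_tool([
  [0, 0, 0, 0],
  [0, 0, 0, 0],
  [0, 0, 0, 0],
], fingers=22)

```text
time_s: 9.1
tcp_pos: [0.5696, -0.2991, 0.1723]
ee_rot: [[-0.732, -0.681, -0.0], [-0.681, 0.732, 0.0], [0.0, 0.0, -1.0]]
wrist_force: [-0.5, -0.4, -0.1]
gripper_width: 0.264
```

Emit:
drive_tool([
  [-0.001, 0.035, 0, 0.017],
  [-0.003, 0.087, 0, 0.044],
  [-0.011, 0.156, 0, 0.079],
  [-0.022, 0.208, 0, 0.105],
  [-0.034, 0.259, 0, 0.131],
  [-0.049, 0.309, 0, 0.157],
  [-0.067, 0.358, 0, 0.183],
  [-0.086, 0.407, 0, 0.209],
  [-0.109, 0.454, 0, 0.236],
  [-0.134, 0.5, 0, 0.262],
])

```text
time_s: 10.35
tcp_pos: [0.5399, -0.2446, 0.1722]
ee_rot: [[-0.975, -0.221, -0.002], [-0.221, 0.975, -0.001], [0.002, -0.0, -1.0]]
wrist_force: [-0.7, -2.5, 0.7]
gripper_width: 0.251
```

```bash
python3 -c "
from to import *
for a in (-174,-181,-188,-193,-196,-197): to(pol(.121,a,.172),a if a>-180 else a)
print(telemetry.sense()['gripper_width']*87)"
```

```text
t 10.35 P [ 0.5399 -0.2446  0.1722] yaw -167.21 shift [-0.012  0.13   0.001] turn 0.059
t 10.35 P [ 0.5399 -0.2446  0.1722] yaw -167.21 shift [-0.034  0.251  0.001] turn 0.12
t 10.35 P [ 0.5399 -0.2446  0.1722] yaw -167.21 shift [-0.071  0.368  0.001] turn 0.181
t 10.35 P [ 0.5399 -0.2446  0.1722] yaw -167.21 shift [-0.106  0.449  0.001] turn 0.225
t 10.35 P [ 0.5399 -0.2446  0.1722] yaw -167.21 shift [-0.13   0.496  0.001] turn 0.251
t 10.35 P [ 0.5399 -0.2446  0.1722] yaw -167.21 shift [-0.139  0.511  0.001] turn 0.26
21.825792047083574
```

Emit:
drive_tool([
  [-0.003, 0.065, 0, 0.03],
  [-0.012, 0.13, 0, 0.059],
  [-0.022, 0.195, 0, 0.09],
  [-0.034, 0.251, 0, 0.12],
  [-0.052, 0.315, 0, 0.15],
  [-0.071, 0.368, 0, 0.181],
  [-0.106, 0.449, 0, 0.225],
  [-0.132, 0.499, 0, 0.253],
  [-0.132, 0.499, 0, 0.253],
  [-0.132, 0.499, 0, 0.253],
])

```text
time_s: 11.6
tcp_pos: [0.5429, -0.1822, 0.1723]
ee_rot: [[-0.961, 0.276, 0.001], [0.276, 0.961, -0.0], [-0.001, 0.0, -1.0]]
wrist_force: [-0.6, -0.4, 0.6]
gripper_width: 0.257
```

Emit:
drive_tool([
  [0, -0.004, 0, 0],
  [0, -0.007, 0, 0],
  [0, -0.007, 0, 0],
], fingers=36)

```text
time_s: 11.98
tcp_pos: [0.5427, -0.1829, 0.1723]
ee_rot: [[-0.961, 0.277, 0.0], [0.277, 0.961, 0.0], [-0.0, 0.0, -1.0]]
wrist_force: [-1.0, 0.9, -0.0]
gripper_width: 0.398
```

Emit:
drive_tool([
  [0.15, 0, 0, 0],
  [0.4, 0, 0, 0],
  [0.7, 0, 0, 0],
  [0.95, 0, 0, 0],
  [0.95, 0, 0, 0],
])

```text
time_s: 12.6
tcp_pos: [0.4312, -0.151, 0.1725]
ee_rot: [[-0.961, 0.276, -0.001], [0.276, 0.961, 0.0], [0.001, 0.0, -1.0]]
wrist_force: [1.6, -0.1, -0.0]
gripper_width: 0.416
```

```bash
python3 - <<'E'
from h import *
import cv2
s=telemetry.sense(); c=capture("top"); c2=capture("scene"); print(np.round(s["tcp_pos"],4),s["joints"])
a=cv2.resize(c["color"][120:220,250:370],None,fx=4,fy=4,interpolation=cv2.INTER_CUBIC)
b=cv2.resize(c2["color"][140:270,310:415],None,fx=3,fy=3,interpolation=cv2.INTER_CUBIC)
o=np.zeros((400,795,3),np.uint8);o[:,:480]=a;o[:390,480:]=b
cv2.imwrite("pics/s4.png",o)
E
python3 -c "
from to import *
to([.40,-.35,.29],-178.7)"
```

```text
[ 0.4312 -0.151   0.1725] [ 1.16656935e+00  1.35388806e+01 -3.18969744e+01 -2.62688732e-02
 -4.45988991e+01 -1.07180679e+02]
t 12.7 P [ 0.4338 -0.1513  0.1728] yaw 163.98 shift [-0.188 -1.669 -0.977] turn 2.99
```

View pics/s4.png

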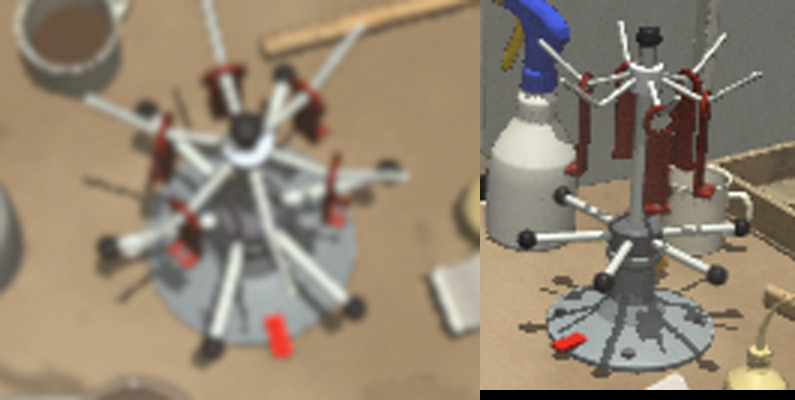

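The empty hook now points over the mark: its wire ends at about (292,290), with the mark at (278,336). I'll fit it, and plan the bracket move.

```bash
python3 - <<'E'
from fit import *
f=lambda x,y:np.array([x/4+250-.0,y/4+120]); g=lambda x,y:np.array([(x-480)/3+310,y/3+140])
top={0:f(285,75),1:f(390,172),2:f(352,308),3:f(210,348),4:f(109,246),5:f(147,110)}
sc={0:g(741,228),1:g(717,275),2:g(604,283),3:g(527,238),4:g(563,195)}
p=fit(top,sc,f(278,336),g(569,342),-17)
print("hook",np.degrees(p[2])-150)
kt=cam(capture("top"));ks=cam(capture("scene"))
for nm,k,u in(("top",kt,f(292,290)),("scene",ks,g(601,103))):
    q=ray(k,u,.3)[:2]-p[:2];print(nm,"tip",np.hypot(*q),np.degrees(np.arctan2(q[1],q[0])))
E
```

```text
axis [ 0.6578 -0.2163] spoke0 -15.56 mark -165.49 [0.0842 0.0128] off [ 0.11  0.39  0.28 -0.57] rms 0.26
[ 0.1 -0.  -0.5 -0.   0.2  0.1  0.4 -0.4 -0.1 -0.   0.1  0.2  0.1 -0.
 -0.2  0.2 -0.5 -0.3  0.   0.3  0.1  0.2 -0.3 -0.3  0.1  0.1  0.1  0.4
  0.3 -0.6  0.4  0.1]
hook -165.55689607485982
top tip 0.10922845041008881 -164.93894875106733
scene tip 0.12946874966428454 -138.03918913690276
```

Hook at -165.6° and mark at -165.5°, so they line up. Next is the bracket.

Emit:
drive_tool([
  [0, -0.25, 0, -0.05],
  [0, -0.5, 0, -0.1],
  [0, -0.75, 0, -0.151],
  [0, -0.9, 0, -0.151],
  [0, -0.9, 0, -0.151],
  [0, -0.9, 0, -0.151],
], fingers=45)

```text
time_s: 13.65
tcp_pos: [0.4034, -0.2549, 0.1721]
ee_rot: [[-1.0, -0.022, -0.0], [-0.022, 1.0, 0.0], [0.0, 0.0, -1.0]]
wrist_force: [-0.4, -0.6, -0.2]
gripper_width: 0.52
```

```bash
python3 -c "
from to import *
to([.423,-.35,.0742],-178.7)"
```

```text
t 13.65 P [ 0.4034 -0.2549  0.1721] yaw -178.76 shift [-0.146 -0.796  0.815] turn -0.001
```

Emit:
drive_tool([
  [-0.05, -0.25, 0, 0],
  [-0.1, -0.5, 0, 0],
  [-0.146, -0.75, 0, 0],
  [-0.146, -0.796, 0, 0],
  [-0.146, -0.796, 0, 0],
  [-0.146, -0.796, 0, 0],
])

```text
time_s: 14.4
tcp_pos: [0.4226, -0.3492, 0.1722]
ee_rot: [[-1.0, -0.023, -0.0], [-0.023, 1.0, 0.0], [0.0, 0.0, -1.0]]
wrist_force: [0.7, -0.4, -0.2]
gripper_width: 0.519
```

```bash
python3 - <<'E'
from to import *
import cv2
s=telemetry.sense();c=capture("wrist");k=cam(c,s);cv2.imwrite("pics/w5.png",c["color"])
print("predicted eye px",proj(k,[.363,-.3515,.009]))
g=cv2.cvtColor(c["color"],cv2.COLOR_BGR2GRAY)
m=(g>120).astype(np.uint8)
cs,h=cv2.findContours(m,cv2.RETR_CCOMP,cv2.CHAIN_APPROX_NONE)
for i,q in enumerate(cs):
    A=cv2.contourArea(q)
    if h[0][i][3]>=0 and A>80:
        M=cv2.moments(q);u=(M["m10"]/M["m00"],M["m01"]/M["m00"]);print("hole",np.round(u,1),A,ray(k,u,.009).round(4),ray(k,u,.003).round(4),"parent area",cv2.contourArea(cs[h[0][i][3]]))
        par=cs[h[0][i][3]][:,0,:]; P=np.array([ray(k,p,.009)[:2] for p in par]); print(P.min(0),P.max(0))
        for x in(.385,.395,.405): 
            y=P[np.abs(P[:,0]-x)<.001][:,1]; print(x,y.min() if len(y) else None,y.max() if len(y) else None)
to([.423,-.35,.0742],-178.7)
E
```

```text
predicted eye px [324.50126446 126.23455557]
hole [171.  171.8] 149.0 [ 0.4011 -0.4725  0.009 ] [ 0.4024 -0.4753  0.003 ] parent area 122060.0
[ 0.27296792 -0.5999056 ] [ 0.49180337 -0.09473512]
0.385 -0.5765427974396503 -0.135684230212625
0.395 -0.5743678099488069 -0.10055512537641759
0.405 -0.5743402145703004 -0.09743361450524629
hole [143.4 134.6] 89.0 [ 0.3723 -0.4903  0.009 ] [ 0.373  -0.4936  0.003 ] parent area 122060.0
[ 0.27296792 -0.5999056 ] [ 0.49180337 -0.09473512]
0.385 -0.5765427974396503 -0.135684230212625
0.395 -0.5743678099488069 -0.10055512537641759
0.405 -0.5743402145703004 -0.09743361450524629
hole [325.6 125.6] 538.0 [ 0.3625 -0.3507  0.009 ] [ 0.363  -0.3507  0.003 ] parent area 122060.0
[ 0.27296792 -0.5999056 ] [ 0.49180337 -0.09473512]
0.385 -0.5765427974396503 -0.135684230212625
0.395 -0.5743678099488069 -0.10055512537641759
0.405 -0.5743402145703004 -0.09743361450524629
t 14.45 P [ 0.4227 -0.3492  0.1724] yaw -178.69 shift [-0.003 -0.007  0.818] turn 0.0
```

Emit:
drive_tool([
  [0, -0.004, 0.2, 0],
  [0, -0.004, 0.4, 0],
  [0, -0.004, 0.6, 0],
  [0, -0.004, 0.74, 0],
  [0, -0.004, 0.79, 0],
  [0, -0.004, 0.815, 0],
  [0, -0.004, 0.815, 0],
])

```text
time_s: 15.32
tcp_pos: [0.4231, -0.3506, 0.075]
ee_rot: [[-1.0, -0.022, 0.001], [-0.022, 1.0, -0.0], [-0.001, -0.0, -1.0]]
wrist_force: [0.4, 0.5, -0.4]
gripper_width: 0.522
```

Emit:
drive_tool([
  [0, 0, 0, 0],
  [0, 0, 0, 0],
  [0, 0, 0, 0],
  [0, 0, 0, 0],
  [0, 0, 0, 0],
], fingers=10)

```text
time_s: 15.95
tcp_pos: [0.4229, -0.3506, 0.0747]
ee_rot: [[-1.0, -0.022, 0.0], [-0.022, 1.0, -0.0], [-0.0, -0.0, -1.0]]
wrist_force: [-0.4, 1.4, 3.3]
gripper_width: 0.269
```

Emit:
drive_tool([
  [0, 0, -0.1, 0],
  [0, 0, -0.3, 0],
  [0, 0, -0.6, 0],
  [0, 0, -1, 0],
  [0, 0, -1, 0],
  [0, 0, -1, 0],
])

```text
time_s: 16.7
tcp_pos: [0.4222, -0.3504, 0.1944]
ee_rot: [[-1.0, -0.021, -0.0], [-0.021, 1.0, 0.001], [0.0, 0.001, -1.0]]
wrist_force: [-0.2, 0.1, -1.4]
gripper_width: 0.267
```

```bash
python3 - <<'E'
from to import *
import cv2
s=telemetry.sense();c=capture("wrist");cv2.imwrite("pics/w6.png",c["color"]);print(s["tcp_pos"],s["gripper_width"]*87)
cv2.imwrite("pics/w6c.png",cv2.resize(c["color"][60:360,170:490],None,fx=2,fy=2))
E
```

```text
[ 0.42223191 -0.3503633   0.19441495] 23.256907014877136
```

View pics/w6c.png

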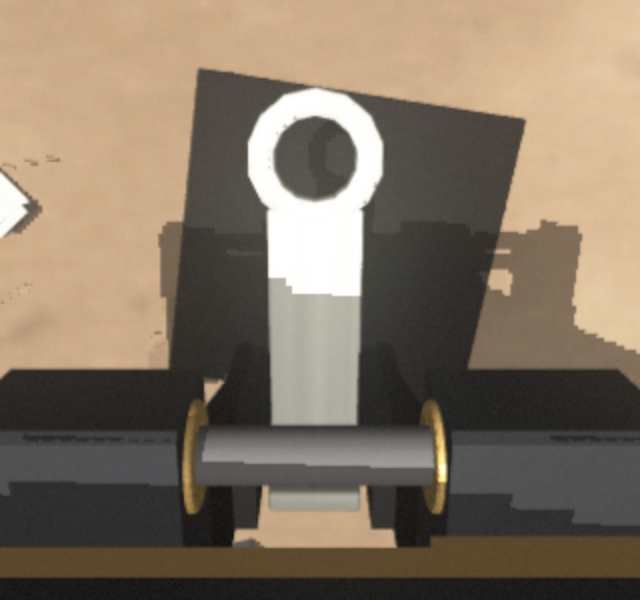

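The bracket is gripped square, with the ring hole at crop (315,158). Next I raise it and turn it so the eye leads inward.

Emit:
drive_tool([
  [0, 0, -0.1, -0.04],
  [0, 0, -0.2, -0.12],
  [0, 0, -0.3, -0.2],
  [0, 0, -0.4, -0.28],
  [0, 0, -0.5, -0.36],
  [0, 0, -0.6, -0.44],
  [0, 0, -0.7, -0.52],
  [0, 0, -0.8, -0.6],
  [0, 0, -0.9, -0.68],
  [0, 0, -1, -0.76],
])

```text
time_s: 18.0
tcp_pos: [0.4223, -0.3504, 0.3129]
ee_rot: [[-0.024, -1.0, -0.004], [-1.0, 0.024, 0.002], [-0.002, 0.004, -1.0]]
wrist_force: [0.3, -0.3, -0.9]
gripper_width: 0.268
```

Emit:
drive_tool([
  [0, 0, -0.1, -0.08],
  [0, 0, -0.2, -0.16],
  [0, 0, -0.3, -0.24],
  [0, 0, -0.4, -0.32],
  [0, 0, -0.5, -0.4],
  [0, 0, -0.6, -0.48],
  [0, 0, -0.66, -0.56],
  [0, 0, -0.66, -0.64],
  [0, 0, -0.66, -0.72],
  [0, 0, -0.66, -0.8],
])

```text
time_s: 19.25
tcp_pos: [0.4226, -0.3505, 0.3916]
ee_rot: [[1.0, 0.005, -0.004], [0.005, -1.0, 0.002], [-0.004, -0.002, -1.0]]
wrist_force: [-0.0, -0.2, -1.7]
gripper_width: 0.267
```

```bash
python3 -c "
from to import *
print(telemetry.sense()['joints'])
to([.4953,-.2584,.394],14.5)"
```

```text
[-2.27608923e+01  1.15660695e+01 -1.41370054e-01 -2.47711340e-02
 -7.85311198e+01  1.13073313e+02]
t 19.25 P [ 0.4226 -0.3505  0.3916] yaw 0.31 shift [ 0.61  -0.764 -0.021] turn -0.124
```

Emit:
drive_tool([
  [0.1, -0.13, 0, -0.03],
  [0.23, -0.3, -0.01, -0.06],
  [0.37, -0.47, -0.02, -0.09],
  [0.5, -0.63, -0.02, -0.124],
  [0.61, -0.764, -0.02, -0.124],
  [0.61, -0.764, -0.02, -0.124],
  [0.61, -0.764, -0.02, -0.124],
])

```text
time_s: 20.12
tcp_pos: [0.4959, -0.2588, 0.3957]
ee_rot: [[0.969, 0.245, -0.001], [0.245, -0.969, 0.0], [-0.001, -0.0, -1.0]]
wrist_force: [0.1, -0.4, -1.2]
gripper_width: 0.265
```

```bash
python3 - <<'E'
from to import *
import cv2
s=telemetry.sense();c=capture("wrist");k=cam(c,s);cv2.imwrite("pics/w7.png",c["color"])
a=c["color"][0:300,200:460].copy()
cv2.imwrite("pics/w7c.png",cv2.resize(a,None,fx=2,fy=2,interpolation=cv2.INTER_CUBIC))
P=np.array(s["tcp_pos"]);R=np.array(s["ee_rot"])
print(P,R[:,0],"pred eye px",proj(k,P+R@[.06,0,.0687]),"pred tip px",proj(k,pol(.108,-165.5,.3)),"seat",proj(k,pol(.068,-165.5,.27)))
E
```

```text
[ 0.49594609 -0.25883679  0.39572342] [ 9.69480747e-01  2.45166124e-01 -8.08054014e-04] pred eye px [328.06979497 138.5700494 ] pred tip px [326.75735025 133.68900679] seat [326.41310522  63.17560371]
```

View pics/w7c.png

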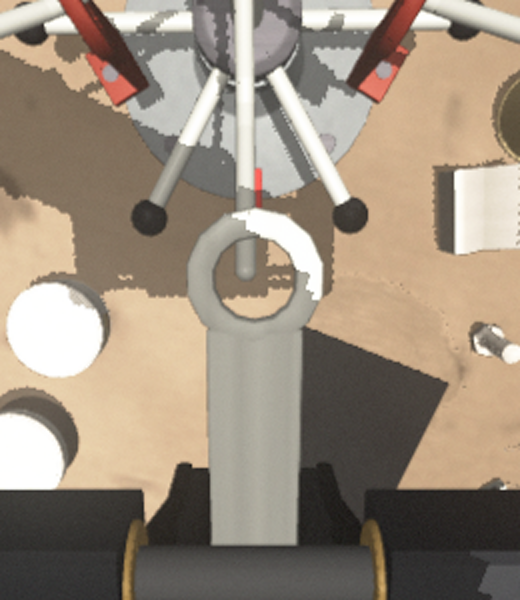

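The wrist view shows the hook wire running straight down the picture, with its tip at about crop (245,274), seen through the ring hole at (254,277). The eye is about 2.3 mm off sideways. I'll shift by that, back out, then come in along the wire's 37° slope.

Emit:
drive_tool([
  [-0.1, -0.019, 0, 0],
  [-0.258, -0.019, 0, 0],
  [-0.258, -0.019, 0.042, 0],
  [-0.258, -0.019, 0.042, 0],
  [-0.258, -0.019, 0.042, 0],
])

```text
time_s: 20.8
tcp_pos: [0.4654, -0.2644, 0.391]
ee_rot: [[0.969, 0.246, 0.0], [0.246, -0.969, -0.0], [0.0, 0.0, -1.0]]
wrist_force: [0.6, 0.6, -1.2]
gripper_width: 0.267
```

Emit:
drive_tool([
  [0.053, 0, 0.04, 0],
  [0.106, 0, 0.08, 0],
  [0.159, 0, 0.12, 0],
  [0.212, 0, 0.16, 0],
  [0.265, 0, 0.2, 0],
  [0.265, 0, 0.2, 0],
  [0.265, 0, 0.2, 0],
])

```text
time_s: 21.68
tcp_pos: [0.4962, -0.2566, 0.3671]
ee_rot: [[0.969, 0.246, 0.0], [0.246, -0.969, -0.0], [0.0, 0.0, -1.0]]
wrist_force: [0.1, -1.2, -0.7]
gripper_width: 0.267
```

```bash
python3 - <<'E'
from to import *
import cv2
s=telemetry.sense();c=capture("wrist");k=cam(c,s);c2=capture("scene")
a=cv2.resize(c["color"][40:220,240:420],None,fx=2.2,fy=2.2,interpolation=cv2.INTER_CUBIC)
b=cv2.resize(c2["color"][120:240,290:410],None,fx=3.3,fy=3.3,interpolation=cv2.INTER_CUBIC)
cv2.imwrite("pics/w8.png",np.hstack([a,b]))
P=np.array(s["tcp_pos"]);print(P,s["wrist_force"])
E
```

```text
[ 0.49619947 -0.25658648  0.36714518] [ 0.0685169  -1.2443073  -0.67365651]
```

View pics/w8.png

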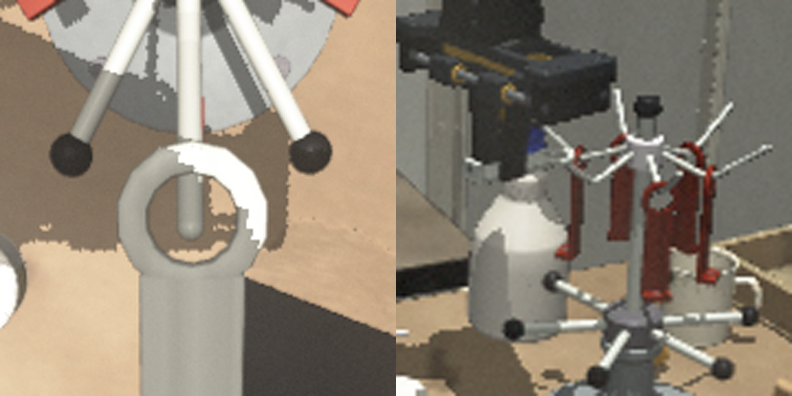

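The tip (190,228) sits inside the hole, centred at (192,218), laterally aligned and with no contact force. I'll continue along the wire.

Emit:
drive_tool([
  [0.035, 0, 0.026, 0],
  [0.07, 0, 0.053, 0],
  [0.105, 0, 0.079, 0],
  [0.105, 0, 0.079, 0],
])

```text
time_s: 22.28
tcp_pos: [0.5087, -0.2533, 0.3569]
ee_rot: [[0.969, 0.246, -0.001], [0.246, -0.969, 0.0], [-0.001, -0.0, -1.0]]
wrist_force: [0.1, 0.1, -1.1]
gripper_width: 0.266
```

Emit:
drive_tool([
  [0.035, 0, 0.026, 0],
  [0.07, 0, 0.053, 0],
  [0.105, 0, 0.079, 0],
  [0.105, 0, 0.079, 0],
])

```text
time_s: 22.78
tcp_pos: [0.5208, -0.2502, 0.3475]
ee_rot: [[0.969, 0.246, -0.001], [0.246, -0.969, 0.0], [-0.001, -0.0, -1.0]]
wrist_force: [-0.3, 0.8, -1.1]
gripper_width: 0.266
```

```bash
python3 - <<'E'
from to import *
import cv2
s=telemetry.sense();c=capture("wrist");print(s["wrist_force"],s["moment"])
cv2.imwrite("pics/w9.png",cv2.resize(c["color"][40:220,240:420],None,fx=2.2,fy=2.2,interpolation=cv2.INTER_CUBIC))
E
```

```text
[-0.27220785  0.75244735 -1.10005717] [-0.11574453  0.17853195 -0.00810353]
```

View pics/w9.png

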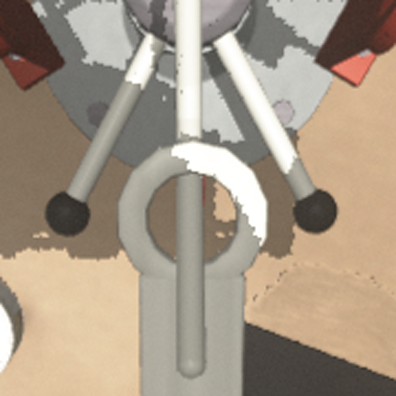

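The ring is fully threaded: the wire enters at (190,150) and its tip (190,365) lies above the strap. Before releasing, I'll go slightly deeper and lower the strap, so it pivots on the hook and falls less far.

Emit:
drive_tool([
  [0.02, 0, 0.015, 0],
  [0.04, 0, 0.03, 0],
  [0.042, 0, 0.07, 0],
  [0.048, 0, 0.11, 0],
  [0.048, 0, 0.11, 0],
])

```text
time_s: 23.45
tcp_pos: [0.5267, -0.2491, 0.3352]
ee_rot: [[0.969, 0.246, 0.002], [0.246, -0.969, -0.001], [0.002, 0.001, -1.0]]
wrist_force: [0.4, 0.3, 2.3]
gripper_width: 0.272
```

Emit:
drive_tool([
  [0.008, 0, 0.03, 0],
  [0.014, 0, 0.06, 0],
  [0.022, 0, 0.09, 0],
  [0.022, 0, 0.09, 0],
])

```text
time_s: 23.95
tcp_pos: [0.5288, -0.2483, 0.3236]
ee_rot: [[0.969, 0.246, -0.001], [0.246, -0.969, 0.0], [-0.001, -0.0, -1.0]]
wrist_force: [0.8, -0.7, 2.2]
gripper_width: 0.265
```

```bash
python3 - <<'E'
from to import *
import cv2
s=telemetry.sense();c=capture("wrist");k=cam(c,s);print(s["wrist_force"],s["moment"],s["gripper_width"]*87)
cv2.imwrite("pics/w10.png",c["color"])
g=cv2.cvtColor(c["color"],cv2.COLOR_BGR2HSV)[40:220,240:420]
a=cv2.imread("pics/w9.png");a=cv2.cvtColor(cv2.resize(a,(180,180)),cv2.COLOR_BGR2HSV)
# column profile down the strap right part and ring outline (bright, low-saturation) extent per row
for r in range(40,180,12): 
    row=g[r,40:140]; m=row[:,1]<40; print(r,"w",int(m.sum()),"before",int((a[r,40:140,1]<40).sum()))
E
```

```text
[ 0.84408295 -0.74708089  2.20184827] [-0.19924084 -0.10364276 -0.03187433] 23.084666830605787
40 w 100 before 100
52 w 100 before 100
64 w 100 before 90
76 w 97 before 71
88 w 68 before 49
100 w 49 before 40
112 w 47 before 44
124 w 62 before 47
136 w 51 before 47
148 w 49 before 50
160 w 56 before 72
172 w 75 before 75
```

Emit:
drive_tool([
  [0, 0, 0, 0],
  [0, 0, 0, 0],
  [0, 0, 0, 0],
  [0, 0, 0, 0],
  [0, 0, 0, 0],
  [0, 0, 0, 0],
  [0, 0, 0, 0],
  [0, 0, 0, 0],
], fingers=60)

```text
time_s: 25.0
tcp_pos: [0.5288, -0.2483, 0.3241]
ee_rot: [[0.969, 0.246, -0.0], [0.246, -0.969, -0.0], [-0.0, 0.0, -1.0]]
wrist_force: [-1.1, 0.4, 0.5]
gripper_width: 0.69
```

Emit:
drive_tool([
  [0, 0, -0.1, 0],
  [0, 0, -0.3, 0],
  [0, 0, -0.6, 0],
  [-0.1, 0, -0.9, 0],
  [-0.4, 0, -0.95, 0],
  [-0.8, 0, -0.95, 0],
  [-1, 0, -0.95, 0],
  [-1, 0, -0.95, 0],
  [-1, 0, -0.95, 0],
])

```text
time_s: 26.12
tcp_pos: [0.4131, -0.2778, 0.4382]
ee_rot: [[0.969, 0.246, 0.001], [0.246, -0.969, -0.0], [0.001, 0.0, -1.0]]
wrist_force: [0.7, 0.0, 0.3]
gripper_width: 0.69
```

Emit:
drive_tool([
  [-0.4, 0, 0, 0],
  [-0.8, 0, 0, 0],
  [-0.8, 0, 0, 0],
  [-0.8, 0, 0, 0],
  [-0.8, 0, 0, 0],
  [-0.8, 0, 0, 0],
  [-0.8, 0, 0, 0],
  [-0.8, 0, 0, 0],
  [-0.8, 0, 0, 0],
  [-0.8, 0, 0, 0],
])

```text
time_s: 27.38
tcp_pos: [0.3194, -0.3014, 0.4381]
ee_rot: [[0.969, 0.246, 0.0], [0.246, -0.969, -0.0], [0.0, 0.0, -1.0]]
wrist_force: [0.1, 0.6, -0.2]
gripper_width: 0.694
```

```bash
python3 - <<'E'
from to import *
import cv2
c=capture("top");c2=capture("scene")
a=cv2.resize(c["color"][130:220,270:360],None,fx=4,fy=4,interpolation=cv2.INTER_CUBIC)
b=cv2.resize(c2["color"][140:260,310:410],None,fx=3,fy=3,interpolation=cv2.INTER_CUBIC)
cv2.imwrite("pics/s9.png",np.hstack([a,b]))
cv2.imwrite("pics/scene9.png",c2["color"]);cv2.imwrite("pics/top9.png",c["color"])
ks=cam(c2);kt=cam(c)
for n,z,r in(("seat",.265,.06),("eye",.258,.06),("strap",.198,.06),("foot",.17,.07)): print(n,proj(ks,pol(r,-165.5,z)).round(1),proj(kt,pol(r,-165.5,z)).round(1))
E
```

```text
seat [349.8 175.5] [317.6 178. ]
eye [349.7 177.8] [317.6 178.6]
strap [348.6 197.1] [317.5 183.6]
foot [345.6 206.7] [318.4 188.9]
```

The viewer limit is reached, so I'll check numerically by comparing the scene view from before hanging with the present one, around the predicted bracket outline.

```bash
python3 - <<'E'
from to import *
import cv2
o=cv2.imread("pics/s4.png")[:390,480:795];old=cv2.resize(o,(105,130),interpolation=cv2.INTER_AREA).astype(int)
new=capture("scene");ks=cam(new);n2=cv2.imread("pics/scene9.png")[140:270,310:415].astype(int);n=new["color"][140:270,310:415].astype(int)
print("motion since last shot (max in tree area)",np.abs(n-n2)[10:90,15:85].max())
d=np.abs(n-old).max(2)
hsv=cv2.cvtColor(n.astype(np.uint8),cv2.COLOR_BGR2HSV)
# chars: R red-brown, # changed grey/bright, + changed other
for r in range(22,76):
    print(r+140,"".join("R" if (hsv[r,c,0]<10 or hsv[r,c,0]>170) and hsv[r,c,1]>120 else ("#" if d[r,c]>45 and hsv[r,c,1]<60 else("+" if d[r,c]>45 else ".")) for c in range(15,85)))
for nme,z,r,a in [("eyeL",.258,.06,-165.5-16),("eyeR",.258,.06,-165.5+16),("foot",.168,.075,-165.5),("top",.265,.06,-165.5)]: print(nme,proj(ks,pol(r,a,z)).round(1)-[325,0])
b=cv2.imread("pics/top0.png");t=capture("top")["color"]
print("top bystander diffs",{k:int(np.abs(b[y:y+16,x:x+16].astype(int)-t[y:y+16,x:x+16]).mean()) for k,(x,y) in dict(tin1=(277,234),vblock=(360,185),oil=(366,163),bolt=(372,212),bottle=(230,172),driver=(224,240)).items()})
E
```

```text
motion since last shot (max in tree area) 76
162 +..............................RRR....................................
163 ..............................RRR...................RRR...............
164 ...................................................RRRRR..............
165 ...................RR..................................RRR............
166 ...................RR..................................RRR............
167 ...................R....................................RR............
168 ..................RR........####........................RR............
169 ..................RR..........##........................RR............
170 .............................##.##......................RR..R.........
171 ..............................#.##R........................RR.........
172 ..#.#...........................##RRR...............RR.....RR.........
173 ................................##+RR...............RRRR...RR.........
174 ................................##.R................RRRR..RRR.........
175 ...................R........#...##.R......RRRRR....R.RRR..RRR.........
176 .
[... 2462 characters left out ...]
.......
209 ........................................RRRR.RRR......................
210 .........................................RRRRR........................
211 ......................................................................
212 ......................................................................
213 ......................................................................
214 ......................................................................
215 ......................................................................
eyeL [ 21.4 175.9]
eyeR [ 29.3 179.4]
foot [ 19.3 207.8]
top [ 24.8 175.5]
top bystander diffs {'tin1': 9, 'vblock': 0, 'oil': 0, 'bolt': 1, 'bottle': 4, 'driver': 23}
```

Emit:
drive_tool([
  [0, 0, 0, 0],
  [0, 0, 0, 0],
  [0, 0, 0, 0],
  [0, 0, 0, 0],
  [0, 0, 0, 0],
  [0, 0, 0, 0],
  [0, 0, 0, 0],
  [0, 0, 0, 0],
  [0, 0, 0, 0],
  [0, 0, 0, 0],
])

```text
time_s: 28.82
tcp_pos: [0.3194, -0.3013, 0.438]
ee_rot: [[0.969, 0.246, 0.0], [0.246, -0.969, 0.0], [0.0, -0.0, -1.0]]
wrist_force: [-0.2, 0.5, -0.5]
gripper_width: 0.689
```

```bash
python3 - <<'E'
from to import *
import cv2
o=cv2.imread("pics/s4.png")[:390,480:795];old=cv2.resize(o,(105,130),interpolation=cv2.INTER_AREA).astype(int)
A=capture("scene");ks=cam(A);n=A["color"][140:270,310:415].astype(int)
B=[capture("scene")["color"][140:270,310:415].astype(int) for _ in range(6)]
m=np.max([np.abs(b-n).max(2) for b in B],0)[10:90,15:85];print("motion over .3 s: px>30:",int((m>30).sum()))
d=np.abs(n-old).max(2); hsv=cv2.cvtColor(n.astype(np.uint8),cv2.COLOR_BGR2HSV)
for r in range(22,72):
    print(r+140,"".join("R" if (hsv[r,c,0]<10 or hsv[r,c,0]>170) and hsv[r,c,1]>120 else ("#" if d[r,c]>22 else ".") for c in range(25,65)),"".join(format(min(n[r,c].mean()//16,15).__int__(),"x") for c in range(30,55)))
for nme,z,r,a in [("eyeC",.258,.06,-165.5),("foot",.168,.075,-165.5),("axis",.26,0,0),("wet -225 eye",.258,.06,-225.5),("wet -225 foot",.168,.075,-225.5),("wet -105 eye",.258,.06,-105.5),("wet-105 foot",.168,.075,-105.5)]: print(nme,proj(ks,pol(r,a,z)).round(1)-[335,0])
E
```

```text
motion over .3 s: px>30: 9
162 .....................RRR................ a6676666766667664335beffd
163 .....................RR................. ba66767666666663333868bde
164 ........................................ 7ba764466666666479bb67889
165 ........#RR........#.................... 67ce4534666669edb98667888
166 ..#......RR...............#.........#... 666955578bdca9875477ad888
167 .........R.#............................ 766455bb98774663469fd8888
168 ........RR........####.................. 78645455466679adbafc76888
169 ........RR..........##.................. 679656346666666bfeb566888
170 ...................##.##................ 6568733376655567cd8357888
171 ..................#.#.##................ 6646785666666af77cc334577
172 .................##..####............... 676467877677bfb459b633567
173 ......................###.R............. 76634567869fd976479633566
174 ......................###R........#..... 7663334669db7563468634566
175 .........R.......###..###........RRRR... 7663334656778d42367533667
176 ..................#######R......RRRR...R 7763334767766a86466534667
177 ....
[... 1942 characters left out ...]
.RRRRRR.... 5688999999988788999877874
205 ....#.........................RRRRR..... c889988998988888899877873
206 ..............................RR.RR.R... eeda899999988888889977774
207 ..............................R.RR...... 9ceeda8898898888999877874
208 .............................RRRR...RR.. 67acd88a88998898999867873
209 ..............................RRRR.RRR.. 6567879eda999998888778874
210 ...............................RRRRRRR.. 668766add88a9888886677875
211 ........................................ 6798876677888887774578876
eyeC [ 14.7 177.8]
foot [  9.3 207.8]
axis [ 29.9 172.7]
wet -225 eye [ 10.3 170.3]
wet -225 foot [  4.2 197.2]
wet -105 eye [ 35.1 181.1]
wet-105 foot [ 34.3 212.3]
```

Numerically, the bracket hangs still with its foot outward, but it seems to sit about 20 mm inward of the seat. I'll measure it with the wrist camera from above.

```bash
python3 -c "
from to import *
to([.53,-.2495,.44],14.3)"
```

```text
t 29.175 P [ 0.3194 -0.3013  0.4381] yaw 14.22 shift [ 1.807  0.012 -0.016] turn -0.001
```

Emit:
drive_tool([
  [0.3, 0, 0, 0],
  [0.6, 0, 0, 0],
  [0.9, 0, 0, 0],
  [0.95, 0, 0, 0],
])

```text
time_s: 29.68
tcp_pos: [0.4316, -0.2728, 0.4371]
ee_rot: [[0.969, 0.247, -0.002], [0.247, -0.969, 0.001], [-0.001, -0.001, -1.0]]
wrist_force: [-0.9, -0.4, -0.4]
gripper_width: 0.689
```

Emit:
drive_tool([
  [0.3, 0, 0, 0],
  [0.6, 0, 0, 0],
  [0.85, 0, 0, 0],
  [0.85, 0, 0, 0],
  [0.85, 0, 0, 0],
])

```text
time_s: 30.3
tcp_pos: [0.5281, -0.2485, 0.4381]
ee_rot: [[0.969, 0.245, -0.001], [0.245, -0.969, -0.0], [-0.001, -0.0, -1.0]]
wrist_force: [-0.7, 0.5, 0.8]
gripper_width: 0.688
```

```bash
python3 - <<'E'
from to import *
import cv2
s=telemetry.sense();c=capture("wrist");k=cam(c,s);cv2.imwrite("pics/w11.png",c["color"]);print(s["tcp_pos"],s["wrist_force"])
for n,z,r in(("tip",.3,.108),("bend",.27,.068),("seat",.265,.06),("strap60",.198,.06),("foottip",.171,.075),("strap40",.198,.04),("foottip40",.171,.055),("col",.3,0),("knob",.332,0)): print(n,proj(k,pol(r,-165.5,z)).round(1))
x0,x1=270,380; h=cv2.cvtColor(c["color"],cv2.COLOR_BGR2HSV);g=cv2.cvtColor(c["color"],cv2.COLOR_BGR2GRAY)
for r in range(0,170,3): print(r,"".join("R" if (h[r,q,0]<8 or h[r,q,0]>172) and h[r,q,1]>130 else ("b" if h[r,q,1]>60 else format(g[r,q]//16,"x")) for q in range(x0,x1,1)))
E
```

```text
[ 0.52811195 -0.24854668  0.43812368] [-0.66111659  0.5446441   0.7624548 ]
tip [329.7 175.6]
bend [329.3 116.3]
seat [329.2 105.4]
strap60 [328.7 104.5]
foottip [328.7 118.8]
strap40 [328.7  82.8]
foottip40 [328.6  99.2]
col [329.2   6.3]
knob [329.5 -10.5]
0 bbbbbbbbbbbbbbbbb78abdeeeffffffee8333333444444455555666666556555544444333334ffffffffeedca99bbbbbbbbbbbbbbbbbbb
3 bbbbbbbbbbbbbbbbbbbbbb678acdeebffb333333444444455555555666565555554444333337fffeddbaa7bbbbbbbbbbbbbbbbbbbbbbbb
6 bbbbbbbbbbbbbbbbbbbbbbb677acbbfffb43333333444444455555555555555554433333333effffda8777776bbbbbbbbbbbbbbbbbbbbb
9 bbbbbbbbbbbbbbbbbbbbdc977778caffec9533333333434444555555555555444333333334dfffffa86677777bcdbbbbbbbbbbbbbbbbbb
12 bbbbbbbbbbbbbbbbbcccccca877778ffeecc953333333333344444444444333333333333dfffffff96777777bccccccbbbbbbbbbbbbbbb
15 bbbbbbbbbbbbbabcccccccccca7776ffffeccc843333333333333333333333333333339fffffffff977777777accccccccabbbbbbbbbbb
18 bbbbbbbbbbb7779bcaaaabccccc976efffffeccc964333333333333333333333336beffffffffffd8777777776669aabccccbbbbbbbbbb
21 bbbbbbbb7777777679aaaaa9cccca86dfffffffdcccc
[... 4975 characters left out ...]
bbbbbbbbbb
153 bbbbbbbbbbbbbbbbbbbbbbbbbbbbbbbbbbbbbbbbbbbbbbbbbbbb989aaa988bbbbbbbbbbbbbbbbbbbbbbbbbbbbbbbbbbbbbbbbbbbbbbbbb
156 bbbbbbbbbbbbbbbbbbbbbbbbbbbbbbbbbbbbbbbbbbbbbbbbbbbb999aaa988bbbbbbbbbbbbbbbbbbbbbbbbbbbbbbbbbbbbbbbbbbbbbbbbb
159 bbbbbbbbbbbbbbbbbbbbbbbbbbbbbbbbbbbbbbbbbbbbbbbbbbbba99aaa98bbbbbbbbbbbbbbbbbbbbbbbbbbbbbbbbbbbbbbbbbbbbbbbbbb
162 bbbbbbbbbbbbbbbbbbbbbbbbbbbbbbbbbbbbbbbbbbbbbbbbbbbb989aaa989bbbbbbbbbbbbbbbbbbbbbbbbbbbbbbbbbbbbbbbbbbbbbbbbb
165 bbbbbbbbbbbbbbbbbbbbbbbbbbbbbbbbbbbbbbbbbbbbbbbbbbbb989aaa989bbbbbbbbbbbbbbbbbbbbbbbbbbbbbbbbbbbbbbbbbbbbbbbbb
168 bbbbbbbbbbbbbbbbbbbbbbbbbbbbbbbbbbbbbbbbbbbbbbbbbbbb989aaa989bbbbbbbbbbbbbbbbbbbbbbbbbbbbbbbbbbbbbbbbbbbbbbbbb
```

The wrist view puts the ring edge-on at rows 75-83 and columns 305-345. That is inward of the seat (row 105). The hook wire lies centred over the red mark. I'll work out the ring's exact radius.

```bash
python3 - <<'E'
from to import *
import cv2
s=telemetry.sense();c=capture("wrist");k=cam(c,s)
for sl in(.1,.25,.4):
    print(sl,[(r,proj(k,pol(r,-165.5,.265+(.06-r)*sl+.01)).round(1).tolist()[1]) for r in(.035,.038,.041,.044,.047,.05,.06)])
print("foot bottom outer edge",[(r,proj(k,pol(r+.015,-165.5,.175))[1].round(1)) for r in(.035,.04,.045)])
g=cv2.cvtColor(c["color"],cv2.COLOR_BGR2GRAY); print("wire col",[(r,g[r,320:334].tolist()) for r in(150,185,190,193,196,199)])
print("tip pred",proj(k,pol(.108,-165.5,.3)),proj(k,pol(.1105,-166.5,.3)))
print(s["tcp_pos"], [proj(k,pol(.06,a,.265)).round(1).tolist() for a in(-225.5,-105.5)])
E
```

```text
0.1 [(0.035, 69.5), (0.038, 73.9), (0.041, 78.4), (0.044, 82.7), (0.047, 87.1), (0.05, 91.4), (0.06, 105.4)]
0.25 [(0.035, 69.0), (0.038, 73.6), (0.041, 78.1), (0.044, 82.6), (0.047, 87.0), (0.05, 91.3), (0.06, 105.4)]
0.4 [(0.035, 68.5), (0.038, 73.2), (0.041, 77.8), (0.044, 82.4), (0.047, 86.9), (0.05, 91.3), (0.06, 105.4)]
foot bottom outer edge [(0.035, np.float64(94.1)), (0.04, np.float64(99.1)), (0.045, np.float64(104.1))]
wire col [(150, [205, 204, 159, 143, 155, 165, 165, 159, 153, 133, 161, 196, 201, 198]), (185, [208, 207, 207, 204, 205, 206, 207, 203, 206, 207, 207, 209, 205, 205]), (190, [208, 209, 209, 209, 210, 212, 210, 211, 208, 206, 207, 203, 202, 126]), (193, [208, 208, 208, 208, 206, 208, 207, 209, 208, 207, 207, 205, 115, 72]), (196, [208, 207, 206, 205, 205, 205, 205, 204, 202, 205, 140, 86, 71, 70]), (199, [204, 202, 204, 202, 204, 206, 203, 204, 205, 187, 108, 70, 72, 71])]
tip pred [329.64984407 175.31677521] [326.98518366 178.704254  ]
[ 0.52788331 -0.24861845  0.43846659] [[260.0, 64.4], [397.9, 63.4]]
```

The eye sits at r≈42 mm, about 18 mm inward of the seat. There is room to mend it: hold the ring by its sides from above, with the body above the knob and the fingers clear of the neighbours, and draw it out to the seat.

Emit:
drive_tool([
  [0.2, -0.008, 0, 0],
  [0.45, -0.008, 0, 0],
  [0.65, -0.008, 0, 0],
  [0.71, -0.008, 0, 0],
  [0.71, -0.008, 0.2, 0],
  [0.71, -0.008, 0.4, 0],
  [0.71, -0.008, 0.5, 0],
  [0.71, -0.008, 0.5, 0],
], fingers=40)

```text
time_s: 31.4
tcp_pos: [0.6104, -0.2267, 0.3779]
ee_rot: [[0.969, 0.245, -0.001], [0.245, -0.969, -0.0], [-0.001, -0.0, -1.0]]
wrist_force: [0.0, 0.2, 0.1]
gripper_width: 0.46
```

```bash
python3 - <<'E'
from to import *
s=telemetry.sense();P=np.array(s["tcp_pos"]);R=np.array(s["ee_rot"]);print(P,"r",np.hypot(*(P[:2]-AX)),np.degrees(np.arctan2(*(P[:2]-AX)[::-1])),s["gripper_width"]*87,s["wrist_force"])
print("lateral of axis in tool y (m)",R[:2,1]@(AX-P[:2]));to(pol(.049,-165.5,.338))
E
```

```text
[ 0.61044035 -0.22671855  0.37788276] r 0.04884058953233626 -167.92320916683784 39.99479009093526 [0.00526465 0.24822783 0.13011481]
lateral of axis in tool y (m) 0.0018070794847508736
t 31.4 P [ 0.6104 -0.2267  0.3779] yaw 14.2 shift [-0.001  0.017  0.332] turn None
```

Emit:
drive_tool([
  [0, 0, 0.08, 0],
  [0, 0, 0.16, 0],
  [0, 0, 0.24, 0],
  [0, 0, 0.29, 0],
  [0, 0, 0.325, 0],
  [0, 0, 0.325, 0],
])

```text
time_s: 32.15
tcp_pos: [0.6111, -0.2264, 0.3387]
ee_rot: [[0.969, 0.246, -0.001], [0.246, -0.969, 0.0], [-0.001, -0.0, -1.0]]
wrist_force: [0.2, -0.0, 1.0]
gripper_width: 0.461
```

Emit:
drive_tool([
  [0, 0, 0, 0],
  [0, 0, 0, 0],
  [0, 0, 0, 0],
  [0, 0, 0, 0],
], fingers=26)

```text
time_s: 32.65
tcp_pos: [0.6112, -0.2266, 0.3393]
ee_rot: [[0.969, 0.246, 0.001], [0.246, -0.969, -0.0], [0.0, 0.0, -1.0]]
wrist_force: [0.1, -0.7, 1.0]
gripper_width: 0.338
```

Emit:
drive_tool([
  [0, 0, 0, 0],
  [0, 0, 0, 0],
])

```text
time_s: 32.9
tcp_pos: [0.6112, -0.2265, 0.3393]
ee_rot: [[0.969, 0.246, 0.001], [0.246, -0.969, -0.0], [0.0, 0.0, -1.0]]
wrist_force: [0.5, -0.3, 0.4]
gripper_width: 0.339
```

Emit:
drive_tool([
  [-0.02, 0, 0, 0],
  [-0.05, 0, 0.003, 0],
  [-0.08, 0, 0.006, 0],
  [-0.11, 0, 0.01, 0],
  [-0.14, 0, 0.015, 0],
  [-0.165, 0, 0.018, 0],
  [-0.165, 0, 0.018, 0],
  [-0.165, 0, 0.018, 0],
])

```text
time_s: 33.9
tcp_pos: [0.592, -0.2313, 0.3369]
ee_rot: [[0.969, 0.246, 0.0], [0.246, -0.969, 0.0], [0.0, 0.0, -1.0]]
wrist_force: [0.1, -0.3, -0.5]
gripper_width: 0.334
```

```bash
cat > asc.py <<'E'
from to import *
import cv2
def asc(name="w"):
    s=telemetry.sense();c=capture("wrist");k=cam(c,s);print(s["tcp_pos"],s["wrist_force"],s["gripper_width"]*87)
    cv2.imwrite(f"pics/{name}.png",c["color"])
    for r in(.04,.05,.06): print(r,"ring top px",proj(k,pol(r,-165.5,.275)).round(1))
    h=cv2.cvtColor(c["color"],cv2.COLOR_BGR2HSV);g=cv2.cvtColor(c["color"],cv2.COLOR_BGR2GRAY)
    return s,c,k,h,g
E
python3 - <<'E'
from asc import *
s,c,k,h,g=asc("w12")
for r in range(60,290,5): print(r,"".join("R" if (h[r,q,0]<8 or h[r,q,0]>172) and h[r,q,1]>130 else ("b" if h[r,q,1]>60 else format(g[r,q]//16,"x")) for q in range(270,386,2)))
E
```

```text
[ 0.5920014  -0.23128727  0.33691659] [ 0.1295379  -0.3486439  -0.49821013] 29.032818287466
0.04 ring top px [332.4 206.2]
0.05 ring top px [332.4 225.2]
0.06 ring top px [332.4 243.6]
60 b888daacddcfffffd988deeebefffffcee888888efffa88877abddddbb
65 88886abccdeceffffe99deeebefffffba8888abcccb97887777acddddd
70 88888666888ddcfffff89888befffffbb888dabccdea88888768ededed
75 8888888888888889bcbb989bbefffff9bb8baefffedeea88aedeeeeede
80 88888888888888888abcba887efffff97ccfffffceeeeeeeeedeeeeeee
85 9888888888888888889bb86669aceeea9999ffedeeeeeeeeeeeeeedcef
90 bbab98888888888887afffdddfffffffffffff99deeeeeeeeedcefffff
95 bbbbbbaa8888888acddddddddca559cdddfffffffaddeedcefffffffff
100 789abbbbbbaa8bfedd73333343444444444446ffffffdfffffffffd988
105 8887789abbbbcddb333334444444444444444444affffdffffea888ddd
110 bbbbbbba88bcc533334444454555554545444444444fffdeffffefffff
115 aaaaaaaaabc933333444455555555555555554444444affefffaaaaa99
120 777777779cc3333333355556666666666655555454444aff9888888ddd
125 787777778c333333333456667777776766665555544444ff988888888c
130 7777777775333333333333333446877777666
[... 1274 characters left out ...]
bbbbbbb
235 bbbbbbbbb3b333688877766bbb8aaaa8bbbb77777753333bbb2bbbbbbb
240 bdeebb33bb33332899aaa9988887777777888889985232332b22bbbbbb
245 bbbbb333333333bbba9aaaaaaabbbaaabbbaaa998632333bbbbbbbbbbb
250 bbbb33b3233323bbbbbbbbbccbaaaaa9a9996544443b3332222b22443b
255 bb333223333b332bbbbbbbbbbb9abba8b444444444332222222bb22234
260 232322b32b3322bbbbbbbbbbbb9aaba8444444444422222222b22222b2
265 22b22b3333323224bbbbbbbbbb9aaba84444444444222222222b2222b2
270 2222222222222b2bbbbbbbbbbb9aaba84444444444222222222b22b2b2
275 4444444444444444444444444444444444444444444444444444444444
280 5555555555555555555555555555555555555555555555555555555555
285 6666666665666666666666666666666566666666665665665665555565
```

The ring came along, now at rows 238-250, which is r≈60 mm. I'll set it a touch farther out and lower, then release.

Emit:
drive_tool([
  [-0.01, 0, 0.01, 0],
  [-0.012, 0, 0.02, 0],
  [-0.012, 0, 0.025, 0],
  [-0.012, 0, 0.025, 0],
])

```text
time_s: 34.45
tcp_pos: [0.5907, -0.2317, 0.3344]
ee_rot: [[0.969, 0.246, 0.001], [0.246, -0.969, -0.0], [0.001, 0.001, -1.0]]
wrist_force: [-1.2, 0.3, 1.7]
gripper_width: 0.336
```

Emit:
drive_tool([
  [0, 0, 0, 0],
  [0, 0, 0, 0],
  [0, 0, 0, 0],
  [0, 0, 0, 0],
], fingers=40)

```text
time_s: 34.95
tcp_pos: [0.5905, -0.2317, 0.3337]
ee_rot: [[0.969, 0.246, -0.0], [0.246, -0.969, 0.0], [-0.0, -0.0, -1.0]]
wrist_force: [0.3, 0.1, 0.4]
gripper_width: 0.461
```

Emit:
drive_tool([
  [0, 0, -0.05, 0],
  [0, 0, -0.2, 0],
  [0, 0, -0.45, 0],
  [0, 0, -0.7, 0],
  [-0.2, 0, -0.85, 0],
  [-0.5, 0, -0.85, 0],
  [-0.525, 0, -0.85, 0],
  [-0.525, 0, -0.85, 0],
  [-0.525, 0, -0.85, 0],
])

```text
time_s: 36.08
tcp_pos: [0.5302, -0.2469, 0.4354]
ee_rot: [[0.969, 0.246, -0.001], [0.246, -0.969, 0.0], [-0.0, -0.0, -1.0]]
wrist_force: [-0.6, 0.0, -0.1]
gripper_width: 0.46
```

```bash
python3 - <<'E'
from asc import *
s,c,k,h,g=asc("w13")
print("seat/foot pred",proj(k,pol(.06,-165.5,.275)).round(1),proj(k,pol(.075,-165.5,.171)).round(1))
for r in range(50,190,4): print(r,"".join("R" if (h[r,q,0]<8 or h[r,q,0]>172) and h[r,q,1]>130 else ("b" if h[r,q,1]>60 else format(g[r,q]//16,"x")) for q in range(280,376,1)))
E
```

```text
[ 0.53017093 -0.24694991  0.43541635] [-0.6113566   0.02460634 -0.07767313] 39.98718498929073
0.04 ring top px [330.8  80.5]
0.05 ring top px [330.8  94.9]
0.06 ring top px [330.8 109. ]
seat/foot pred [330.8 109. ] [329.8 121.2]
50 fffffffedb999999acceeea78888976666666666555cefffffd86678666666666678889efffffffffffdbbceefffffff
54 ffedb99abbbffffffffffffa8889abbb866667a9766befffffd868abbbb988876655555fffffffffffdaaaaa8aacdeff
58 8766676abbbbbabbbbaabba888889abbb76666abbb9befffffdaabbbbbbbbbbba976655666669a99999999aa99aaa999
62 7799cccccccddddddddcdc975788889ab976666abbabefffffdabbbbbbbbbbb998887656777777bddddddddddddddddd
66 7abbcbbbbccdddddccccdca987778888866666aabb9befffffdaabbbbbbaa988887976667777777777bcdddddddddddd
70 7777777777777777777bbcca9886977788655569bbbcefffffdabbaa888888879a756667777777777777779cddddddcc
74 77777777777777777777777ba8886558bb755577888bbfffffd88888887aded9656667777777777777797777777bbbb9
78 677777777777777777777777777658effdba98a9986aefffffd89978ceffffffd9acd9777777777779cddddddda986bb
82 bbb77777777777777777777777789adfffc87888888befffffd9875556beffffffe
[... 1951 characters left out ...]
bbbbbbbbbbbbbbbbbbbbbbbbbbbbbbbbbbbbbbbbbb99aaaa98bbbbbbbbbbbbbbbbbbbbbbbbbbbbbbbbbbbbbbbbbbbb
166 bbbbbbbbbbbbbbbbbbbbbbbbbbbbbbbbbbbbbbbbbbbb99aaaa98bbbbbbbbbbbbbbbbbbbbbbbbbbbbbbbbbbbbbbbbbbbb
170 bbbbbbbbbbbbbbbbbbbbbbbbbbbbbbbbbbbbbbbbbbbb89aaaa98bbbbbbbbbbbbbbbbbbbbbbbbbbbbbbbbbbbbbbbbbbbb
174 bbbbbbbbbbbbbbbbbbbbbbbbbbbbbbbbbbbbbbbbbbbb89aaaa98bbbbbbbbbbbbbbbbbbbbbbbbbbbbbbbbbbbbbbbbbbbb
178 bbbbbbbbbbbbbbbbbbbbbbbbbbbbbbbbbbbbbbbbbbbb999aaa98bbbbbbbbb444444bbbbbbbbbbbbbbbbbbbbbbbbbbbbb
182 bbbbbbbbbbbbbbbbbbbbbbbbbbbbbbbbbbbbbbbbbbbba99aaa98bbbbbbb444444444444444444bbbbbbbbbbbbbbbbbbb
186 bbbbbbbbbbbbbbbbbbbbbbbbbbbbbbbbbbbbbbbbbbbbbbbbbbbbbbbbbb44444444444444444444444444444bbbbbbbbb
```

The ring now rests at the seat (rows 108-115, predicted 109). I'll retreat, let it settle and run the final checks.

Emit:
drive_tool([
  [-0.3, 0, 0, 0],
  [-0.6, 0, 0, 0],
  [-0.95, 0, 0, 0],
  [-0.95, 0, 0, 0],
])

```text
time_s: 36.62
tcp_pos: [0.4175, -0.2755, 0.4367]
ee_rot: [[0.97, 0.244, 0.001], [0.244, -0.97, -0.001], [0.001, 0.001, -1.0]]
wrist_force: [0.2, -0.2, 0.3]
gripper_width: 0.46
```

Emit:
drive_tool([
  [-0.3, 0, 0, 0],
  [-0.6, 0, 0, 0],
  [-0.85, 0, 0, 0],
  [-0.85, 0, 0, 0],
  [-0.85, 0, 0, 0],
  [-0.85, 0, 0, 0],
  [-0.85, 0, 0, 0],
  [-0.85, 0, 0, 0],
  [-0.85, 0, 0, 0],
  [-0.85, 0, 0, 0],
])

```text
time_s: 37.88
tcp_pos: [0.3201, -0.3002, 0.4359]
ee_rot: [[0.969, 0.246, 0.0], [0.246, -0.969, -0.0], [0.0, 0.0, -1.0]]
wrist_force: [-0.4, -0.0, 0.2]
gripper_width: 0.458
```

```bash
python3 - <<'E'
from to import *
import cv2
o4=cv2.imread("pics/s4.png");o=cv2.resize(o4[:390,480:795],(105,130),interpolation=cv2.INTER_AREA)
A=capture("scene");n=A["color"][140:270,310:415];T=capture("top")["color"]
B=[capture("scene")["color"][140:270,310:415].astype(int) for _ in range(6)]
print("motion px>30 in .3s",int((np.max([np.abs(b-n.astype(int)).max(2) for b in B],0)[10:90,15:85]>30).sum()))
ot=cv2.resize(o4[:400,:480],(120,100),interpolation=cv2.INTER_AREA);nt=T[120:220,250:370]
def sh(a,b,x,y,w):
    t=cv2.resize(a[y-w:y+w+1,x-w:x+w+1],None,fx=8,fy=8,interpolation=cv2.INTER_CUBIC);S=cv2.resize(b[y-w-3:y+w+4,x-w-3:x+w+4],None,fx=8,fy=8,interpolation=cv2.INTER_CUBIC)
    m=cv2.matchTemplate(S,t,cv2.TM_CCOEFF_NORMED);_,v,_,l=cv2.minMaxLoc(m);return (np.array(l)/8-3).tolist(),round(v,2)
for nm,(x,y) in dict(b0=(71,19),b1=(97,43),b2=(88,77),b3=(52,87),b4=(27,61),mark=(69,84)).items(): print("top",nm,sh(ot,nt,x,y,4))
for nm,(x,y) in dict(b0=(87,76),b1=(79,92),b2=(41,94),b3=(16,79),mark=(30,114)).items(): print("scene",nm,sh(o,n,x,y,4))
d=np.abs(n.astype(int)-o).max(2)
for r in range(24,74,2): print(r+140,"".join("#" if d[r,c]>22 else "." for c in range(15,65)))
b0=cv2.imread("pics/top0.png")
for nm,(x,y) in dict(tin1=(285,241),tin2=(282,271),vblock=(368,193),oil=(374,171),bolt=(380,219),bottle=(238,175),driver=(231,262)).items(): print(nm,sh(b0,T,x,y,8))
print(telemetry.sense()["time_s"])
E
```

```text
motion px>30 in .3s 17
top b0 ([0.0, 0.0], 1.0)
top b1 ([0.0, 0.0], 1.0)
top b2 ([0.0, 0.0], 1.0)
top b3 ([0.0, 0.0], 1.0)
top b4 ([0.0, 0.0], 1.0)
top mark ([0.0, 0.0], 1.0)
scene b0 ([0.0, 0.0], 1.0)
scene b1 ([0.0, 0.0], 1.0)
scene b2 ([0.0, 0.0], 1.0)
scene b3 ([0.0, 0.0], 0.99)
scene mark ([0.0, 0.0], 0.99)
164 ....#.............................................
166 ............#.......................#.........#...
168 ..................................................
170 ..................................................
172 ..###.................#.####......................
174 ....................##...#.#................#.....
176 ....................##.....##.....................
178 ....................####..........................
180 #....................#..#.........................
182 ........#............#.....#......................
184 .........#..........##............................
186 ..............#......#............................
188 ..................................................
190 ....................#.....#.......................
192 ....................#.............................
194 ....................#.............................
196 ....................#.....#.......................
198 ..................................................
200 ..................................................
202 ...................########.......................
204 .................#########........................
206 .................#########........................
208 ..................................................
210 ..................................................
212 ..................................................
tin1 ([-0.125, -2.5], 0.12)
tin2 ([1.75, -3.0], 0.07)
vblock ([0.0, 0.0], 1.0)
oil ([0.0, 0.0], 1.0)
bolt ([0.0, 0.0], 1.0)
bottle ([0.5, 0.375], 0.99)
driver ([-0.75, 3.0], 0.96)
38.275
```

```bash
python3 -c "
from station import order,telemetry
s=telemetry.sense();print(s['time_s'],s['wrist_force']);print(order.finish_job())"
```

```text
38.275 [-0.03326544 -0.90049178  0.72959209]
the job is handed in; nothing more can be done
None
```

The bare bracket is hanging in the empty hook at the front of the stand, and I handed the job in at 38.3 s.

- **Wheel:** I turned it clockwise in two strokes, straddling one spoke ball each time. The fit from the top and scene cameras put the empty hook at -165.6° and the red mark at -165.5°. The balls had not moved in the images after hanging.
- **Bracket:** I threaded its eye along the hook's slope and released it. It swung about 18 mm inward of the seat and stayed there. I then held the ring by its sides, drew it out to the seat and let go.
- **Final checks:** The last wrist image shows the ring at the seat (r ≈ 60 mm). The foot points outward and its image position matches the prediction. The highest force I read at the wrist was about 3.5 N, and nothing I read suggested touching the wet brackets or the tree.

**Not fully confirmed:**
- I had used up the picture views, so the final state was checked from pixel values only.
- A few pixels around the tree still changed between the last shots: slight swing or image noise.
- The V-block, oil can and bolt matched exactly.
- The arm hid the two tins.
- The template match gave shifts of about 0.6 pixel for the bottle and 3 pixels for the screwdriver. I put these down to shading or a weak match but did not check further. The tool went nowhere near the screwdriver, and I estimated it passed about 30 mm from the bottle.

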